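# Lay out freshly primed snap caps in the drying carrier and set it going

### The arm

A 7-joint arm with a two-finger parallel gripper is mounted at the origin on a cart in front of the work surface, level with it; the furniture and walls round the work are solid. World frame = base frame: x ahead of the robot, y to its left, z up, the work surface at z = 0. Lengths are in m, angles in rad, forces in N, time in s.
With the tool pointing down it reaches from about 0.425 to 1.025 m from the base axis. Payload 9.4 kg.
Tool frame: the origin (TCP) lies between the finger pads; the fingertips stand 25 mm ahead of it and the grasp point (between the pads) lies 6 mm ahead of it; z points along the fingers, y is the line along which they close (so a half turn about z gives the same grasp; the last joint's range is limited). The gripper opens to 85 mm and grips with 20 to 120 N. Pads are 22 mm wide; open, the fingers measure 114 mm over their backs; the gripper's body (76 mm by 85 mm) begins 54 mm behind the grasp point. The pads swing forward as they close: fully open they stand 13 mm farther back than shut.
Start: joints at [1.099, 0.599, -0.003, 1.599, 0.002, 0.943, -0.08], TCP at [0.279, -0.669, 0.256] pointing down, gripper open.
Joint ranges: [-2.57, 2.57], [-0.35, 1.97], [-1.29, 1.29], [0.11, 2.56], [-1.05, 4.19], [0.11, 1.86], [-2.63, 2.63]. Speed limits (rad/s): [2.22, 2.22, 3.01, 3.01, 3.14, 3.14, 3.14].

### API

Orientations are given as a 3x3 rotation matrix whose columns are the frame's x, y, z axes.
In Python, from cell import arm gives the robot as it stands.
- The arm moves only by the shell command python3 shift.py, which reads ROWS from standard input. ROWS is a JSON list of rows, 1 to 8 of them, each written [[dx, dy, dz], turn, opening]: dx, dy, dz in mm, then a turn about the tool's z in units of 0.2 rad, then the finger opening in m; each row shifts and turns the commanded pose from where the row before left it, along the tool's axes as they then stand; what a row does not reach is not made up. A row lasts 1/12 s, in which the tool goes at most 0.0417 m and 0.125 rad, less where a joint would pass 70% of its speed; a pose out of reach is approached as far as the arm can. The fingers move at their own pace and stop on an object; the grip force is fixed at half the most. Time passes only in rows, so rows that do not move let the fingers close. It prints the time, the measured TCP pose, the force, the opening and the grip force at its end. Input that does not fit is refused with a message, and nothing moves.
- arm.read_state(): the state, without advancing time (a new reading comes with each control period).
- arm.snapshot(name): name is "scene" or "top" or "wrist"; returns a dict with "frame" (420x560x3 uint8, blue, green, red), "camera_matrix" (3x3 intrinsics, pixels), "extrinsics" (4x4, takes a point from world to camera coordinates). Camera axes: x right, y down, z forward; pixel columns grow to the right and rows downward; lengths in m; the calibration is good to about 2 mm. A picture is of the moment at which its call begins. There is no depth.
- arm.close_job(): hands the job in; it is judged then, once.
The state is a dict: "t": time; "qpos": joint angles; "qd": joint speeds; "joint_torque": joint torques, N m; "tcp_pos": TCP position; "tcp_rot": TCP orientation; "contact_force": force on the tool from outside, world axes, zero at the start; "torque": the same for the moment, N m; "opening": finger opening in m; "gripper_force": force on a finger pad.
Only numpy, scipy, OpenCV 4.12 (cv2) and the standard library are available. Lean on these libraries where they do the work, as an engineer would, in place of code of your own. Each camera call takes 0.05 s, during which the arm holds its last target. There are 200 camera calls.

### The job

The snap caps on the plywood board have just had blue primer brushed round their stems; their thin rims crack if they are pinched hard or pressed down. Fold the drying carrier's handle down to the front out of the way, and with a light grip move every cap, stem up, into its tray, flat on the liner and none touching another. Once they are all in, wind the carrier's clockwork timer by its key to the red 40-minute mark and swing the handle up again until it clicks upright, ready to be carried to the drying shelf; leave the other things on the bench alone.

Things in the scene. Friction and masses are not known exactly. Their poses are not given: they have to be found in the camera images.
- cap_1: thin white snap cap, a round dish 42 mm across and 10 mm high, dome down, stem up with a blue ring of primer; 3 to 5 are there, on the board. Origin: centre of its underside, z up. Its top edge, the rim, is widest: grip it across from above, fingertips at half its height. It cracks above 70 N from both fingers together (grip 20 N; 30 N is still safe) or if pressed on the tray above 25 N
- cap_2: thin white snap cap, a round dish 42 mm across and 10 mm high, dome down, stem up with a blue ring of primer; 3 to 5 are there, on the board. Origin: centre of its underside, z up. Its top edge, the rim, is widest: grip it across from above, fingertips at half its height. It cracks above 70 N from both fingers together (grip 20 N; 30 N is still safe) or if pressed on the tray above 25 N
- cap_3: thin white snap cap, a round dish 42 mm across and 10 mm high, dome down, stem up with a blue ring of primer; 3 to 5 are there, on the board. Origin: centre of its underside, z up. Its top edge, the rim, is widest: grip it across from above, fingertips at half its height. It cracks above 70 N from both fingers together (grip 20 N; 30 N is still safe) or if pressed on the tray above 25 N
- cap_4: thin white snap cap, a round dish 42 mm across and 10 mm high, dome down, stem up with a blue ring of primer; 3 to 5 are there, on the board. Origin: centre of its underside, z up. Its top edge, the rim, is widest: grip it across from above, fingertips at half its height. It cracks above 70 N from both fingers together (grip 20 N; 30 N is still safe) or if pressed on the tray above 25 N
- cap_5: thin white snap cap, a round dish 42 mm across and 10 mm high, dome down, stem up with a blue ring of primer; 3 to 5 are there, on the board. Origin: centre of its underside, z up. Its top edge, the rim, is widest: grip it across from above, fingertips at half its height. It cracks above 70 N from both fingers together (grip 20 N; 30 N is still safe) or if pressed on the tray above 25 N
- board: fixed plywood board 83 x 256 x 4 mm at the bench edge, where the caps lie; a stop strip 9 mm wide and 8 mm high runs along its front (-x) edge. Origin: centre of its underside; y runs along the bench edge; best take the caps with the fingers closing along y. Behind it (+x), and behind the carrier, is a heap of loose white parts up to 60 mm high
- carrier: drying carrier, fixed: aluminium tray with a clockwork timer at its -y end and a folding handle. Origin: underside, at the tray's centre; x away from the robot, y left along the bench. At y = +/-78 mm stand cheeks 41 mm high, 26 mm wide (x) that carry the handle. The timer is a white box 70 (x) by 62 (y) mm, centre at x = -30, y = -119.5 mm, dial 73 mm above the bench
- tray_floor (a point): middle of the tray's liner, on its upper face, 6 mm above the bench; axes as the carrier's. Tray inside 138 (x) by 147 (y) mm, lip all round 3 mm above the liner. Five pale rings, at the middle and at x = +/-44 mm, y = +/-33 mm, mark good places for caps, reached with the fingers closing along y. A cap is in when flat on the liner, inside the lip
- handle (a joint): angle of the handle in rad: 1.60 upright, as it starts; 0 folded level to the front (carrier's -x). A steel bail, arms at y = +/-83 mm, hinged on the line x = 0, 30 mm above the bench. An over-centre spring pulls it into its upright seat above about 1.15 rad and down flat below it. 3 to 5 N at the grip swings it; lead it all the way, let go early it snaps
- handle_grip (a point): middle of the handle's black grip, round, 16 mm thick and 80 mm long along the carrier's y, 99 mm from the hinge line; 30 mm above the bench when folded, 129 mm when upright. Pinch it from above, fingers closing along the carrier's x, and lead it round the hinge line in small arcs; the grip is a tube that spins freely on its bar
- timer_key (a joint): how far the timer is wound, in rad, growing clockwise seen from above: 0 to 4.71 for 0 to 60 minutes, so 40 minutes is 3.14. It starts between 0 and 0.5. The drag of the works is stronger than its spring, so it stays where it is left; turning takes about 0.1 N m. Ticks are 5 minutes apart
- key_grip (a point): where to grip the timer's steel wing key, on its axis, 97 mm above the bench; turns with the key. The wing is 40 mm long (x of this point), 10.5 mm thick (y), from 79 to 107 mm above the bench. The red stripe on its top, on the -x half, is the pointer: at 0 it points to the carrier's -x (white mark), at 40 minutes to +x (red mark)
- primer_bottle: red plastic bottle 36 mm across and 104 mm high, standing to the left; leave it
- primer_brush: flat wooden brush 162 mm long lying to the left; leave it
- loose_knob: white tapered knob 37 mm across and 46 mm high, standing to the right of the carrier; leave it

How it is judged:
On the way, in this order (a step that is already met when the one before it is completed fails the run):
1. all the caps lie flat in the tray, stem up and apart, the handle still down and the timer not yet wound (x of cap_1 in the frame of tray_floor between -0.057 and 0.057 m and y of cap_1 in the frame of tray_floor between -0.0605 and 0.0605 m and z of cap_1 in the frame of tray_floor between -0.003 and 0.004 m and angle between each of cap_1, cap_2, cap_3, cap_4, cap_5's own z axis and vertical below 0.12 rad and x of cap_2 in the frame of tray_floor between -0.057 and 0.057 m and y of cap_2 in the frame of tray_floor between -0.0605 and 0.0605 m and z of cap_2 in the frame of tray_floor between -0.003 and 0.004 m and x of cap_3 in the frame of tray_floor between -0.057 and 0.057 m and y of cap_3 in the frame of tray_floor between -0.0605 and 0.0605 m and z of cap_3 in the frame of tray_floor between -0.003 and 0.004 m and x of cap_4 in the frame of tray_floor between -0.057 and 0.057 m and y of cap_4 in the frame of tray_floor between -0.0605 and 0.0605 m and z of cap_4 in the frame of tray_floor between -0.003 and 0.004 m and x of cap_5 in the frame of tray_floor between -0.057 and 0.057 m and y of cap_5 in the frame of tray_floor between -0.0605 and 0.0605 m and z of cap_5 in the frame of tray_floor between -0.003 and 0.004 m and horizontal distance between cap_1 and cap_2 above 0.0425 m and horizontal distance between each of cap_1, cap_2 and cap_3 above 0.0425 m and horizontal distance between each of cap_1, cap_2, cap_3 and cap_4 above 0.0425 m and horizontal distance between each of cap_1, cap_2, cap_3, cap_4 and cap_5 above 0.0425 m and contact force between the fingers and cap_1 below 0.05 N and contact force between the fingers and cap_2 below 0.05 N and contact force between the fingers and cap_3 below 0.05 N and contact force between the fingers and cap_4 below 0.05 N and contact force between the fingers and cap_5 below 0.05 N and value of joint handle below 0.4 rad and value of joint timer_key below 1 rad), for 0.2 s.
2. the timer is wound to the 40-minute mark and the handle is latched upright (value of joint timer_key between 2.9 and 3.38 rad and value of joint handle above 1.52 rad), for 0.2 s.
At the end, for the whole second after the job is handed in: Every cap lies stem up, flat (0.12 rad) on the liner inside the lip (centre within 57 mm in x, 60 mm in y of its middle), none touching (centres over 42.5 mm apart), released, at rest; the timer is at 40 +/- 3 minutes (2.90 to 3.38 rad); the handle is latched upright (over 1.52 rad) (all of step 2 and x of cap_1 in the frame of tray_floor between -0.057 and 0.057 m and y of cap_1 in the frame of tray_floor between -0.0605 and 0.0605 m and z of cap_1 in the frame of tray_floor between -0.003 and 0.004 m and angle between each of cap_1, cap_2, cap_3, cap_4, cap_5's own z axis and vertical below 0.12 rad and x of cap_2 in the frame of tray_floor between -0.057 and 0.057 m and y of cap_2 in the frame of tray_floor between -0.0605 and 0.0605 m and z of cap_2 in the frame of tray_floor between -0.003 and 0.004 m and x of cap_3 in the frame of tray_floor between -0.057 and 0.057 m and y of cap_3 in the frame of tray_floor between -0.0605 and 0.0605 m and z of cap_3 in the frame of tray_floor between -0.003 and 0.004 m and x of cap_4 in the frame of tray_floor between -0.057 and 0.057 m and y of cap_4 in the frame of tray_floor between -0.0605 and 0.0605 m and z of cap_4 in the frame of tray_floor between -0.003 and 0.004 m and x of cap_5 in the frame of tray_floor between -0.057 and 0.057 m and y of cap_5 in the frame of tray_floor between -0.0605 and 0.0605 m and z of cap_5 in the frame of tray_floor between -0.003 and 0.004 m and horizontal distance between cap_1 and cap_2 above 0.0425 m and horizontal distance between each of cap_1, cap_2 and cap_3 above 0.0425 m and horizontal distance between each of cap_1, cap_2, cap_3 and cap_4 above 0.0425 m and horizontal distance between each of cap_1, cap_2, cap_3, cap_4 and cap_5 above 0.0425 m and contact force between the fingers and cap_1 below 0.05 N and contact force between the fingers and cap_2 below 0.05 N and contact force between the fingers and cap_3 below 0.05 N and contact force between the fingers and cap_4 below 0.05 N and contact force between the fingers and cap_5 below 0.05 N and linear speed of each of cap_1, cap_2, cap_3, cap_4, cap_5 below 0.02 m/s and velocity of joint handle below 0.05 rad/s).
It fails at once if a cap is squeezed by the fingers with more than 70 N in all (contact force between the fingers and cap_1 above 70 N or contact force between the fingers and cap_2 above 70 N or contact force between the fingers and cap_3 above 70 N or contact force between the fingers and cap_4 above 70 N or contact force between the fingers and cap_5 above 70 N).
It fails at once if a cap is pressed on the tray with more than 25 N (contact force between any of cap_1, cap_2, cap_3, cap_4, cap_5 and carrier above 25 N).
It fails at once if the bottle, the brush or the knob beside the work is moved more than 3 cm (distance of any of primer_bottle, primer_brush, loose_knob from where it was at the start of the episode above 0.03 m).
Of cap_1, cap_2, cap_3, cap_4, cap_5 only 3 to 5 are there at a start; the rules pass over those that are not, and their reading is None.
At some moment in a run one of cap_1, cap_2, cap_3, cap_4, cap_5 may be knocked a few centimetres aside while the robot is not near it.
It also fails if it takes over 210 s, if anything falls off the work surface, if the arm or the gripper's body presses on something with over 40 N, if the wrist force passes 120 N, or if a joint passes its speed limit or range.

## Working session

There is one attempt and no reset: what is moved stays moved. The work goes in short steps, Python scripts to look and compute and a shell command to move; the robot and the scene stay as the last step left them, time stands still between calls to the robot, and variables do not carry over. Pictures are saved under pics/ and viewed, at most 16 in all, crops included, and the job is handed in when it is done.

```bash
ls; mkdir -p pics; python3 - <<'E'
from cell import arm
import cv2,numpy as np
for n in("scene","top"):
    s=arm.snapshot(n); cv2.imwrite(f"pics/{n}0.png",s["frame"]); print(n,s["camera_matrix"].round(1).tolist(),s["extrinsics"].round(4).tolist())
s=arm.read_state();print(s["t"],s["tcp_pos"],s["tcp_rot"],s["opening"])
E
```

```text
cell.py
pics
shift.py
scene [[384.8, 0.0, 279.3], [0.0, 384.8, 207.0], [0.0, 0.0, 1.0]] [[-0.6846, -0.7288, 0.0136, 0.3604], [-0.5544, 0.5085, -0.6588, 0.2699], [0.4732, -0.4585, -0.7522, 1.0555], [0.0, 0.0, 0.0, 1.0]]
top [[420.3, 0.0, 282.1], [0.0, 420.3, 207.4], [0.0, 0.0, 1.0]] [[0.018, -0.9995, 0.0261, 0.0484], [-0.9905, -0.0214, -0.1359, 0.4401], [0.1364, -0.0234, -0.9904, 1.0174], [0.0, 0.0, 0.0, 1.0]]
0.1 [ 0.27870143 -0.66887294  0.25551193] [[ 9.23039310e-01  3.84705070e-01 -6.64014085e-04]
 [ 3.84705617e-01 -9.23038513e-01  1.22119284e-03]
 [-1.43111497e-04 -1.38265894e-03 -9.99999034e-01]] 0.08545091320182743
```
View pics/top0.png

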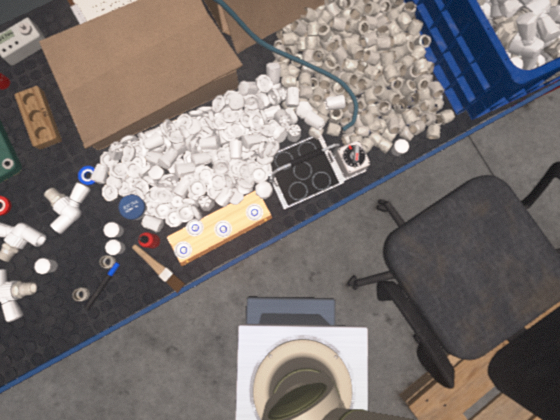

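View pics/scene0.png

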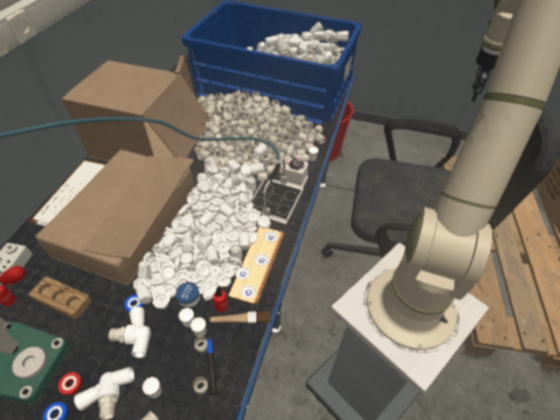

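The top view shows four caps, at about (183,250), (195,229), (223,229) and (254,212), on the rotated board. The tray is near (308,178), the timer at (353,157) and the knob at (401,146). I'll zoom in.

```bash
python3 - <<'E'
import cv2
f=cv2.imread("pics/top0.png")
cv2.imwrite("pics/topz.png",cv2.resize(f[125:265,160:410],None,fx=3.2,fy=3.2,interpolation=cv2.INTER_CUBIC))
E
```

View pics/topz.png

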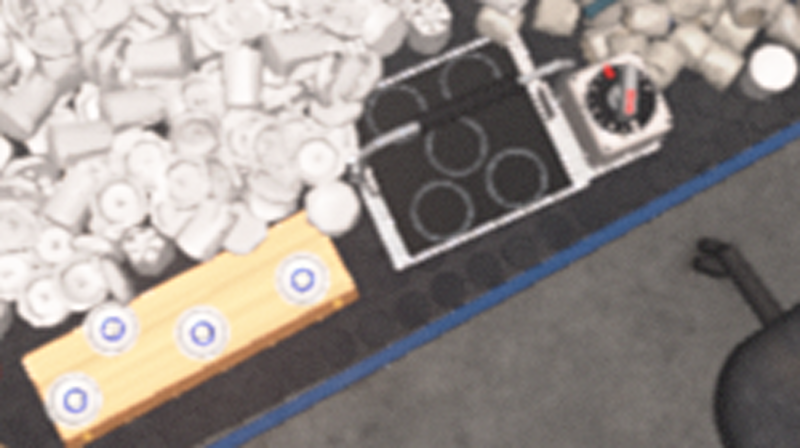

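```bash
cat > h.py <<'E'
from cell import arm
import cv2,numpy as np
def px2w(s,px,z):
    px=np.atleast_2d(np.asarray(px,float)); K=s["camera_matrix"];E=np.asarray(s["extrinsics"])
    d=np.c_[px,np.ones(len(px))]@np.linalg.inv(K).T@E[:3,:3]; o=-E[:3,:3].T@E[:3,3]
    return o+d*((z-o[2])/d[:,2])[:,None]
def w2px(s,p):
    p=np.atleast_2d(p);E=np.asarray(s["extrinsics"]);q=(p@E[:3,:3].T+E[:3,3])@np.asarray(s["camera_matrix"]).T
    return q[:,:2]/q[:,2:]
def blue(s,lo=10,hi=3000):
    f=s["frame"]; h=cv2.cvtColor(f,cv2.COLOR_BGR2HSV); m=cv2.inRange(h,(105,60,60),(135,255,255))
    m=cv2.morphologyEx(m,cv2.MORPH_CLOSE,np.ones((3,3),np.uint8))
    n,l,st,c=cv2.connectedComponentsWithStats(m)
    return [(c[i].round(2),int(st[i,4])) for i in range(1,n) if lo<st[i,4]<hi]
def tool(dw):  # world displacement -> tool axes
    return np.asarray(arm.read_state()["tcp_rot"]).T@np.asarray(dw)
E
python3 - <<'E'
from h import *
s=arm.snapshot("top")
c=np.array([(395,110),(470,80),(457,147),(442,210),(517,178)])/3.2+[160,125]
W=px2w(s,c,.006)[:,:2]; L=np.array([(44,33),(44,-33),(0,0),(-44,33),(-44,-33)])/1000
a=W-W.mean(0); b=L-L.mean(0); th=np.arctan2((b[:,0]*a[:,1]-b[:,1]*a[:,0]).sum(),(a*b).sum())
R=np.array([[np.cos(th),-np.sin(th)],[np.sin(th),np.cos(th)]]); t=W.mean(0)-R@L.mean(0)
print("carrier",t,th,(W-L@R.T-t).round(4).tolist())
for c,n in blue(s,4,80):
    if 170<c[0]<275 and 195<c[1]<265: w=px2w(s,c,.014)[0]; print(c,n,w.round(4), (R.T@(w[:2]-t)).round(4))
for nm,p,z in(("key",(618,97),.107),("dial",(617,97),.073)):
    w=px2w(s,np.array(p)/3.2+[160,125],z)[0,:2];print(nm,w,R.T@(w-t))
g=t; print("grip up",g, "key", t+R@[-.030,-.1195])
bd=px2w(s,np.array([(22,360),(306,213),(356,292),(70,440)])/3.2+[160,125],.004)[:,:2];print((bd-t)@R)
E
```

```text
carrier [0.5401613  0.00538615] 0.43912376737009606 [[0.0018, 0.0013], [0.0002, 0.0005], [-0.0018, -0.0007], [0.0002, -0.0004], [-0.0003, -0.0008]]
[254.9 213.2] 10 [0.4249 0.1249 0.014 ] [-0.0535  0.1572]
[195.91 228.55] 11 [0.3832 0.2709 0.014 ] [-0.0292  0.3071]
[225.  228.8] 10 [0.384  0.1985 0.014 ] [-0.0592  0.2412]
[183.38 249.81] 16 [0.3298 0.2994 0.014 ] [-0.0654  0.3556]
key [ 0.55571356 -0.10618641] [-0.03335796 -0.10759905]
dial [ 0.56489017 -0.112078  ] [-0.02755677 -0.11683307]
grip up [0.5401613  0.00538615] key [ 0.56381258 -0.11553063]
[[-0.01898564  0.38321573]
 [-0.0018389   0.13296593]
 [-0.0762363   0.12222107]
 [-0.09185233  0.37266214]]
```

Units first: shifts go in mm and turns go in units of 0.2 rad. So -0.026 m is -26, 0.025 m is 25.

```bash
for i in 1 2; do :; done; echo '[[[25,-26,0],0,0.085],[[25,-26,0],0,0.085],[[25,-26,0],0,0.085],[[25,-26,0],0,0.085],[[25,-26,0],0,0.085],[[25,-26,0],0,0.085],[[25,-26,0],0,0.085],[[25,-26,0],0,0.085]]' | python3 shift.py; echo '[[[25,-26,0],0,0.085],[[25,-26,0],0,0.085],[[25,-26,0],0,0.085],[[25,-26,0],0,0.085],[[25,-26,0],0,0.085],[[25,-26,0],0,0.085],[[0,0,0],-0.22,0.085],[[0,0,0],0,0.085]]' | python3 shift.py
python3 - <<'E'
from h import *
s=arm.snapshot("wrist");cv2.imwrite("pics/w1.png",s["frame"])
r=arm.read_state();print(r["qpos"].round(3) if hasattr(r["qpos"],"round") else r["qpos"],np.round(r["tcp_rot"],3).tolist())
print(w2px(s,[[0.5638,-.1155,.107],[.5402,.0054,.129],[.5402,.0054,.006]]))
E
```

```text
t: 0.82
tcp_pos: [0.3837, -0.3986, 0.2562]
tcp_rot: [[0.923, 0.385, -0.0], [0.385, -0.923, 0.0], [-0.0, -0.0, -1.0]]
contact_force: [1.5, 0.5, -0.5]
opening: 0.0853
gripper_force: 0.0
t: 1.48
tcp_pos: [0.4627, -0.1963, 0.2562]
tcp_rot: [[0.902, 0.431, 0.0], [0.431, -0.902, 0.0], [0.0, -0.0, -1.0]]
contact_force: [0.1, -0.8, -0.4]
opening: 0.0848
gripper_force: 0.0
[ 0.347  0.336 -0.072  2.098  0.037  0.709 -0.879] [[0.905, 0.426, -0.0], [0.426, -0.905, -0.0], [-0.0, -0.0, -1.0]]
[[239.17943901  40.44585176]
 [ 52.05533367 -19.13455044]
 [132.89651988  27.28163402]]
```

View pics/w1.png

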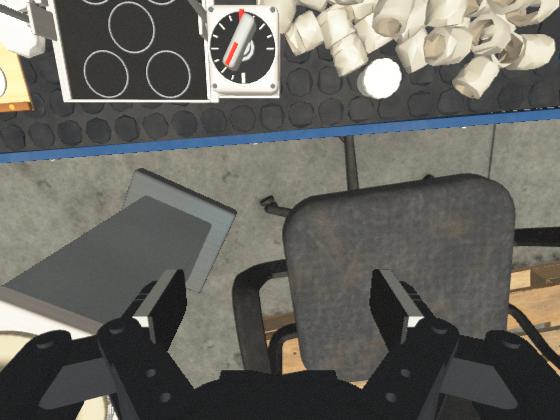

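The wrist view has the tray rings at (131,27), (106,73) and (168,72). The key centre is at about (240,40), with the red pointer toward (230,67), which agrees with the prediction to about 2 px.

```bash
python3 - <<'E'
from h import *
s=arm.snapshot("wrist")
W=px2w(s,[(131,27),(106,73),(168,72)],.006)[:,:2];print(W)
v=W[1]-W[2];print("yaw",np.arctan2(-v[0],v[1]),np.linalg.norm(v), "ctr", (W[1]+W[2])/2)
k=px2w(s,[(230,67),(250,15)],.107)[:,:2];v=k[0]-k[1];print("key",k.mean(0),np.linalg.norm(v),"heading",np.arctan2(v[1],v[0]))
r=arm.read_state();p=np.array([.5405,.0055,.2562])-r["tcp_pos"];print(tool(p))
E
```

```text
[[ 0.53985126  0.00483109]
 [ 0.48668696  0.01576499]
 [ 0.51580374 -0.04351875]]
yaw 0.4565368598828989 0.06604808108291668 ctr [ 0.50124535 -0.01387688]
key [ 0.56291548 -0.1186192 ] 0.03868481738612547 heading -3.1346681925444435
[ 1.58163770e-01 -1.51926240e-01 -1.03037689e-04]
```

To row units: 0.0263 m is 26.3, -0.0253 m is -25.3, 0.1205 rad is 0.6025.

```bash
echo '[[[26.3,-25.3,0],0,0.085],[[26.3,-25.3,0],0,0.085],[[26.3,-25.3,0],0,0.085],[[26.3,-25.3,0],0,0.085],[[26.3,-25.3,0],0,0.085],[[26.3,-25.3,0],0,0.085],[[0,0,0],0.6025,0.085],[[0,0,0],0.6025,0.085]]' | python3 shift.py >/dev/null; echo '[[[0,0,0],0.6025,0.085],[[0,0,0],0.6025,0.085],[[0,0,0],0.6025,0.085],[[0,0,0],0.6025,0.085],[[0,0,0],0.6025,0.085],[[0,0,0],0.6025,0.085],[[0,0,0],0.6025,0.085],[[0,0,0],0.6025,0.085]]' | python3 shift.py>/dev/null; echo '[[[0,0,0],0.6025,0.07],[[0,0,0],0.6025,0.05],[[0,0,0],0.6025,0.05],[[0,0,0],0,0.05]]' | python3 shift.py
python3 - <<'E'
from h import *
s=arm.snapshot("wrist");cv2.imwrite("pics/w2.png",s["frame"])
r=arm.read_state();print(np.round(r["qpos"],3))
print(w2px(s,[[.540,.005,.129]]), tool(np.array([.540,.005,.129])-r["tcp_pos"]))
E
```

```text
t: 3.25
tcp_pos: [0.5403, 0.004, 0.2562]
tcp_rot: [[0.42, -0.907, -0.0], [-0.907, -0.42, -0.001], [0.001, 0.0, -1.0]]
contact_force: [-0.3, -0.6, 0.3]
opening: 0.05
gripper_force: 0.0
[-0.365  0.394  0.345  2.038 -0.192  0.74  -2.602]
[[275.62133763 211.87236701]] [-7.79923535e-04 -1.18700231e-04  1.27155442e-01]
```

View pics/w2.png

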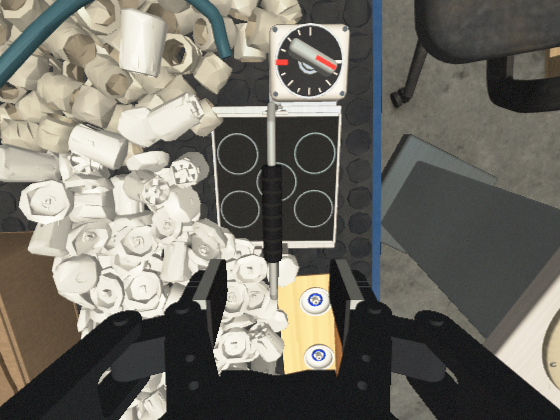

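The grip's middle is at (272,212), about 3 px behind the prediction. That fits the 1.60 rad lean. Joint 7 is near its limit here, so I'll take the half turn the other way.

```bash
R='x'; echo '[[[0,0,0],-0.604,0.05],[[0,0,0],-0.604,0.05],[[0,0,0],-0.604,0.05],[[0,0,0],-0.604,0.05],[[0,0,0],-0.604,0.05],[[0,0,0],-0.604,0.05],[[0,0,0],-0.604,0.05],[[0,0,0],-0.604,0.05]]' | python3 shift.py >/dev/null; echo '[[[0,0,0],-0.604,0.05],[[0,0,0],-0.604,0.05],[[0,0,0],-0.604,0.05],[[0,0,0],-0.604,0.05],[[0,0,0],-0.604,0.05],[[0,0,0],-0.604,0.05],[[0,0,0],-0.604,0.05],[[0,0,0],-0.604,0.05]]' | python3 shift.py >/dev/null; echo '[[[0,0,0],-0.604,0.05],[[0,0,0],-0.604,0.05],[[0,0,0],-0.604,0.05],[[0,0,0],-0.604,0.05],[[0,0,0],-0.604,0.05],[[0,0,0],-0.604,0.05],[[0,0,0],-0.604,0.05],[[0,0,0],-0.604,0.05]]' | python3 shift.py >/dev/null; echo '[[[0,0,0],-0.604,0.05],[[0,0,0],-0.604,0.05],[[0,2.5,25],0,0.05],[[0,0,25],0,0.05],[[0,0,25],0,0.05],[[0,0,25],0,0.05],[[0,0,20],0,0.05],[[0,0,0],0,0.05]]' | python3 shift.py; python3 -c "
from h import *
r=arm.read_state();print(np.round(r['qpos'],3),np.linalg.norm(r['tcp_pos']),tool(np.array([.540,.005,.135])+np.array([.0027,.0013,0])-r['tcp_pos']))"
```

```text
t: 5.97
tcp_pos: [0.5409, 0.0057, 0.1331]
tcp_rot: [[-0.43, 0.903, -0.005], [0.903, 0.43, -0.0], [0.002, -0.004, -1.0]]
contact_force: [-0.1, -0.9, 0.1]
opening: 0.05
gripper_force: 0.0
[ 0.161  0.587 -0.397  2.105  0.433  0.533 -0.111] 0.5571048367646907 [-0.00024355  0.00182868 -0.00188427]
```

```bash
for c in 1; do echo '[[[0,1.8,-1],0,0.03],[[0,0,0],0,0.02],[[0,0,0],0,0.018],[[0,0,0],0,0.018],[[0,0,0],0,0.018]]' | python3 shift.py|tail -3; echo '[[[0,0,0],0,0.0155],[[0,0,0],0,0.0155],[[0,0,0],0,0.0155]]' | python3 shift.py|tail -3;echo '[[[0,0,0],0,0.014],[[0,0,0],0,0.014],[[0,0,0],0,0.014]]' | python3 shift.py|tail -3;echo '[[[0,0,0],0,0.012],[[0,0,0],0,0.012],[[0,0,0],0,0.012]]' | python3 shift.py|tail -3; echo '[[[0,0,0],0,0.006],[[0,0,0],0,0.006],[[0,0,0],0,0.006]]' | python3 shift.py;done
```

```text
contact_force: [0.2, 0.4, 0.5]
opening: 0.0181
gripper_force: 0.0
contact_force: [-1.1, -1.9, 0.9]
opening: 0.0154
gripper_force: 1.2
contact_force: [-2.9, -2.5, 5.9]
opening: 0.0147
gripper_force: 26.8
contact_force: [-2.0, -2.4, 7.1]
opening: 0.0138
gripper_force: 58.4
t: 7.38
tcp_pos: [0.544, 0.0073, 0.1375]
tcp_rot: [[-0.428, 0.904, -0.0], [0.904, 0.428, -0.001], [-0.001, -0.001, -1.0]]
contact_force: [-2.2, -3.1, 6.2]
opening: 0.0134
gripper_force: 58.4
```

Each finger gives roughly 20 N per mm of commanded squeeze, so I can control the cap grip through the opening command. Next I fold the handle.

To row units: -0.0099 m is -9.9, -0.0098 m is -9.8.

```bash
echo '[[[0,-9.9,0.2],0,0.008],[[0,-9.8,1.2],0,0.008],[[0,-9.7,2.2],0,0.008],[[0,-9.4,3.1],0,0.008],[[0,-9,4],0,0.008],[[0,-8.6,4.9],0,0.008]]' | python3 shift.py; echo '[[[0,-8,5.8],0,0.008],[[0,-7.4,6.5],0,0.008],[[0,-6.7,7.2],0,0.008],[[0,-6,7.9],0,0.008],[[0,-5.2,8.4],0,0.008],[[0,-4.3,8.9],0,0.008]]' | python3 shift.py; echo '[[[0,-3.4,9.3],0,0.008],[[0,-2.5,9.6],0,0.008],[[0,-1.5,9.8],0,0.008],[[0,-0.5,9.5],0,0.008],[[0,0,0],0,0.008]]' | python3 shift.py; python3 -c "
from h import *
r=arm.read_state();print(np.round(r['qpos'],3))"
```

```text
t: 7.88
tcp_pos: [0.4921, -0.0173, 0.1214]
tcp_rot: [[-0.428, 0.904, -0.0], [0.904, 0.428, -0.001], [-0.0, -0.001, -1.0]]
contact_force: [2.6, -3.0, -2.0]
opening: 0.0138
gripper_force: 58.4
t: 8.38
tcp_pos: [0.4585, -0.0331, 0.0762]
tcp_rot: [[-0.427, 0.904, -0.0], [0.904, 0.427, 0.0], [0.0, -0.0, -1.0]]
contact_force: [3.6, -3.9, -3.5]
opening: 0.0137
gripper_force: 58.7
t: 8.8
tcp_pos: [0.4518, -0.0362, 0.0383]
tcp_rot: [[-0.428, 0.904, 0.0], [0.904, 0.428, -0.001], [-0.001, -0.0, -1.0]]
contact_force: [0.8, -3.4, 13.1]
opening: 0.0143
gripper_force: 60.3
[ 0.032  0.693 -0.111  2.362  0.676  0.115 -0.285]
```

```bash
echo '[[[0,0,0],0,0.026],[[0,0,0],0,0.026],[[0,0,0],0,0.026],[[0,0,-15],0,0.026],[[0,0,-30],0,0.03],[[0,0,-40],0,0.05],[[0,0,-40],0,0.05],[[0,0,-40],0,0.05]]' | python3 shift.py; echo '[[[0,0,0],0.6,0.06],[[0,0,0],0.6,0.06],[[0,0,0],0.6,0.06],[[0,0,0],0.6,0.06],[[0,0,0],0.6,0.06],[[0,0,0],0.6,0.06],[[0,0,0],0.6,0.06],[[0,0,0],0.6,0.06]]' | python3 shift.py >/dev/null; echo '[[[0,0,0],0.6,0.06],[[0,0,0],0.6,0.06],[[0,0,0],0.6,0.06],[[0,0,0],0.6,0.06],[[0,0,0],0.6,0.06],[[0,-35,0],0,0.06],[[0,-35,0],0,0.06],[[0,-35,0],0,0.06]]' | python3 shift.py; echo '[[[0,-35,0],0,0.06],[[0,-35,0],0,0.06],[[0,-35,0],0,0.06],[[0,0,0],0,0.06]]' | python3 shift.py
python3 - <<'E'
from h import *
s=arm.snapshot("wrist");cv2.imwrite("pics/w3.png",s["frame"])
r=arm.read_state();print(np.round(r["qpos"],3))
for c,n in blue(s,20,3000): print(c,n,px2w(s,c,.014)[0].round(4))
E
```

```text
t: 9.47
tcp_pos: [0.4509, -0.0356, 0.2052]
tcp_rot: [[-0.429, 0.903, -0.002], [0.903, 0.429, 0.001], [0.002, -0.001, -1.0]]
contact_force: [1.0, -1.6, -0.0]
opening: 0.05
gripper_force: 0.0
t: 10.8
tcp_pos: [0.4051, 0.0591, 0.2035]
tcp_rot: [[0.9, 0.436, -0.0], [0.436, -0.9, -0.0], [-0.0, -0.0, -1.0]]
contact_force: [0.5, 1.2, -0.4]
opening: 0.0602
gripper_force: 0.0
t: 11.13
tcp_pos: [0.3575, 0.1583, 0.2037]
tcp_rot: [[0.895, 0.446, -0.0], [0.446, -0.895, 0.002], [0.001, -0.002, -1.0]]
contact_force: [1.0, 0.8, 1.2]
opening: 0.0599
gripper_force: 0.0
[-0.457  0.301 -0.124  2.377  0.08   0.466 -1.757]
[18.91  2.48] 192 [0.4054 0.4256 0.014 ]
[180.1  109.33] 185 [0.3859 0.2734 0.014 ]
[340.01 139.92] 181 [0.4277 0.1282 0.014 ]
[247.49 145.4 ] 173 [0.384  0.2042 0.014 ]
[133.27 150.95] 182 [0.3305 0.2996 0.014 ]
[ 44.18 234.66] 849 [0.2072 0.3544 0.014 ]
```

View pics/w3.png

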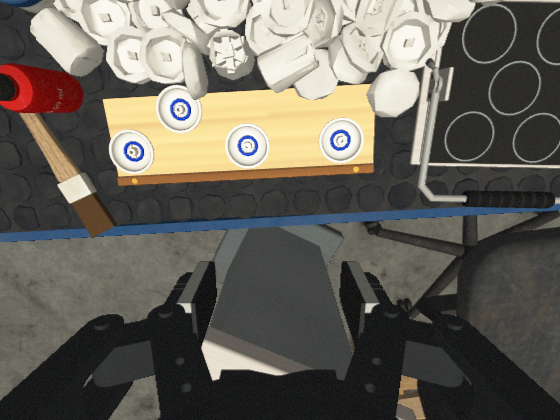

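The wrist view shows four caps, at (133,151), (180,109), (247,145) and (340,140). The handle is folded, with its grip at (510,198). I'll take the right-hand cap first.

```bash
cat >> h.py <<'E'
T=np.array([.540,.005]);Y=.445;RC=np.array([[np.cos(Y),-np.sin(Y)],[np.sin(Y),np.cos(Y)]])
def tr(x,y): return T+RC@[x,y]
def go(xy,z):
    r=arm.read_state();p=np.asarray(r["tcp_pos"]);R=np.asarray(r["tcp_rot"])
    print("tool d",(R.T@(np.array([*xy,z])-p)).round(4),"head",np.arctan2(R[1,0],R[0,0]).round(3),"tilt",R[:2,2].round(4),"q",np.round(r["qpos"],2))
E
python3 -c "
from h import *
go((.4277,.1282),.06)"
```

```text
tool d [0.0497 0.0556 0.1436] head 0.46 tilt [-0.0003  0.0008] q [-0.46  0.3  -0.12  2.38  0.08  0.47 -1.76]
```

To row units: 0.035 m is 35, 0.028 m is 28.

```bash
echo '[[[25,28,0],0,0.055],[[24.7,27.6,0],0,0.055],[[0,0,35],0,0.055],[[0,0,35],0,0.055],[[0,0,35],0,0.055],[[0,0,35],0,0.055],[[0,0,0],0,0.055],[[0,0,0],0,0.055]]' | python3 shift.py
python3 - <<'E'
from h import *
s=arm.snapshot("wrist");cv2.imwrite("pics/w4.png",s["frame"])
for c,n in blue(s,20,3000): print(c,n,px2w(s,c,.014)[0].round(4))
go((.4277,.1282),.035)
E
```

```text
t: 11.85
tcp_pos: [0.4279, 0.1233, 0.0624]
tcp_rot: [[0.899, 0.437, -0.005], [0.437, -0.899, -0.003], [-0.006, 0.0, -1.0]]
contact_force: [-0.5, -0.1, 0.6]
opening: 0.0551
gripper_force: 0.0
[ 11.25 204.94] 237 [0.3882 0.2654 0.014 ]
[271.62 243.53] 438 [0.4297 0.1283 0.014 ]
[120.79 252.72] 439 [0.3868 0.2033 0.014 ]
[275.59 346.66] 1466 [0.3668 0.0953 0.014 ]
[ 25.41 359.83] 633 [0.287  0.2356 0.014 ]
tool d [ 0.001  -0.0045  0.0291] head 0.452 tilt [-0.0018 -0.0011] q [-0.38  0.64 -0.03  2.37  0.15  0.14 -1.68]
```

View pics/w4.png

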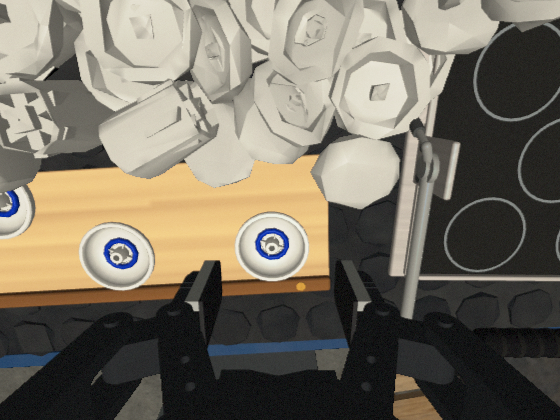

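To row units: -0.0045 m is -4.5, 0.002 m is 2.

```bash
echo '[[[2,-4.5,6],0,0.055],[[0,0,8],0,0.055],[[0,0,8],0,0.055],[[0,0,0],0,0.055],[[0,0,0],0,0.055]]' | python3 shift.py; echo '[[[0,0,2],0,0.055],[[0,0,2],0,0.055],[[0,0,0],0,0.055]]' | python3 shift.py | grep -E 'pos|contact';echo '[[[0,0,2],0,0.055],[[0,0,0],0,0.055]]' | python3 shift.py | grep -E 'pos|contact'; python3 -c "
from h import *
go((.4285,.1282),.035)"
```

```text
t: 12.32
tcp_pos: [0.4299, 0.1297, 0.0476]
tcp_rot: [[0.899, 0.438, 0.001], [0.438, -0.899, 0.0], [0.001, 0.0, -1.0]]
contact_force: [0.0, 0.4, -0.3]
opening: 0.0548
gripper_force: 0.0
tcp_pos: [0.4297, 0.1295, 0.043]
contact_force: [0.3, 0.2, -0.6]
tcp_pos: [0.4295, 0.1294, 0.0407]
contact_force: [0.3, -0.3, -0.3]
tool d [-0.0014  0.0007  0.0057] head 0.453 tilt [-0.0007 -0.0011] q [-0.35  0.69 -0.1   2.37  0.63  0.11 -2.18]
```

```bash
for r in 1 2 3 4; do :; done; echo '[[[0,0,2],0,0.055],[[0,0,0],0,0.055]]' | python3 shift.py | grep -E 'pos|contact';echo '[[[0,0,2],0,0.055],[[0,0,0],0,0.055]]' | python3 shift.py | grep -E 'pos|contact';echo '[[[0,0,2],0,0.055],[[0,0,0],0,0.055]]' | python3 shift.py | grep -E 'pos|contact';echo '[[[0,0,2],0,0.055],[[0,0,0],0,0.055]]' | python3 shift.py | grep -E 'pos|rot|contact'; python3 -c "
from h import *
go((.4285,.1282),.035)
s=arm.snapshot('wrist');cv2.imwrite('pics/w5.png',s['frame'])"
```

```text
tcp_pos: [0.4293, 0.1294, 0.0384]
contact_force: [-0.2, -0.2, 0.8]
tcp_pos: [0.4292, 0.1293, 0.0362]
contact_force: [-0.2, -1.3, 0.3]
tcp_pos: [0.4291, 0.1293, 0.0341]
contact_force: [0.3, 0.3, 1.0]
tcp_pos: [0.4291, 0.1293, 0.032]
tcp_rot: [[0.899, 0.438, -0.002], [0.438, -0.899, -0.002], [-0.003, 0.001, -1.0]]
contact_force: [0.3, -0.6, 0.6]
tool d [-0.001   0.0007 -0.003 ] head 0.453 tilt [-0.0021 -0.0016] q [-0.33  0.71 -0.13  2.37  0.88  0.11 -2.42]
```

View pics/w5.png

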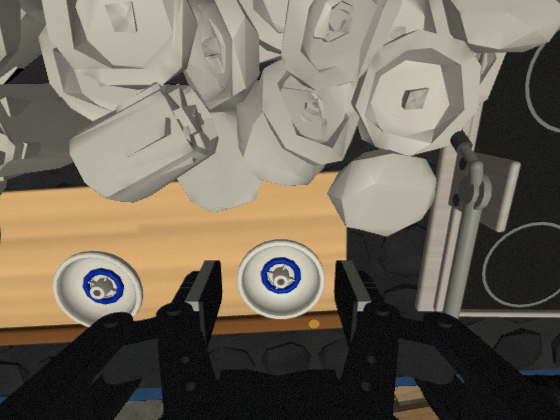

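The cap at (281,276) is centred between the fingers. I'll lower a little more while watching the joints.

To row units: 0.002 m is 2.

```bash
echo '[[[0,0,2],0,0.052],[[0,0,0],0,0.050]]' | python3 shift.py | grep -E 'pos|contact';echo '[[[0,0,2],0,0.05],[[0,0,0],0,0.05]]' | python3 shift.py | grep -E 'pos|rot|contact|open'; python3 -c "
from h import *
go((.4285,.1282),.035);s=arm.snapshot('wrist');print(blue(s,60,3000))"
```

```text
tcp_pos: [0.4291, 0.1293, 0.0299]
contact_force: [-0.1, 0.1, 0.5]
tcp_pos: [0.4291, 0.1293, 0.0279]
tcp_rot: [[0.899, 0.438, -0.002], [0.438, -0.899, -0.002], [-0.003, 0.001, -1.0]]
contact_force: [0.3, 0.3, 0.1]
opening: 0.0499
tool d [-0.001   0.0007 -0.0071] head 0.453 tilt [-0.0022 -0.0017] q [-0.33  0.72 -0.14  2.37  0.98  0.11 -2.53]
[(array([280.54, 279.01]), 625), (array([ 99.02, 289.24]), 628), (array([542.28, 377.98]), 227), (array([400.53, 387.1 ]), 186), (array([148.94, 399.69]), 373)]
```

To row units: 0.001 m is 1.

```bash
echo '[[[0,0,1],0,0.044],[[0,0,0],0,0.043],[[0,0,0],0,0.0425],[[0,0,0],0,0.0425]]' | python3 shift.py | tail -3; echo '[[[0,0,0],0,0.0418],[[0,0,0],0,0.0418],[[0,0,0],0,0.0418]]' | python3 shift.py | tail -3;echo '[[[0,0,0],0,0.0412],[[0,0,0],0,0.0412],[[0,0,0],0,0.0412]]' | python3 shift.py; python3 -c "
from h import *
s=arm.snapshot('wrist');print(blue(s,60,3000)[0]);cv2.imwrite('pics/w6.png',s['frame'][180:,130:430])"
```

```text
contact_force: [-0.9, 1.2, 6.8]
opening: 0.0423
gripper_force: 3.1
contact_force: [-0.3, 0.9, 8.2]
opening: 0.0418
gripper_force: 3.9
t: 14.67
tcp_pos: [0.4291, 0.1295, 0.0274]
tcp_rot: [[0.899, 0.438, -0.001], [0.438, -0.899, -0.001], [-0.002, 0.0, -1.0]]
contact_force: [0.0, 0.4, 8.9]
opening: 0.0409
gripper_force: 5.7
(array([277.29, 280.41]), 637)
```

View pics/w6.png

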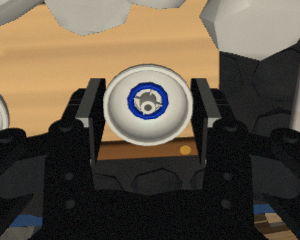

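Upward force of about 8 N shows the fingertips touch the board when nearly closed, so the tip reach is about 23.5 mm. I'll raise 4.5 mm to half the cap's height and grip on.

```bash
echo '[[[0,0,0],0,0.044],[[0,0,-4.5],0,0.044],[[0,0,0],0,0.044],[[0,0,0],0,0.0425],[[0,0,0],0,0.0415],[[0,0,0],0,0.0415]]' | python3 shift.py | tail -5; echo '[[[0,0,0],0,0.041],[[0,0,0],0,0.041],[[0,0,0],0,0.041]]' | python3 shift.py | tail -3;echo '[[[0,0,0],0,0.0405],[[0,0,0],0,0.0405],[[0,0,0],0,0.0405]]' | python3 shift.py
```

```text
tcp_pos: [0.4291, 0.1292, 0.0313]
tcp_rot: [[0.899, 0.438, -0.002], [0.438, -0.899, -0.002], [-0.003, 0.001, -1.0]]
contact_force: [0.3, -1.2, 1.4]
opening: 0.0417
gripper_force: 0.6
contact_force: [1.0, -0.2, 1.5]
opening: 0.0413
gripper_force: 2.7
t: 15.72
tcp_pos: [0.4291, 0.1292, 0.0314]
tcp_rot: [[0.899, 0.438, -0.002], [0.438, -0.899, -0.002], [-0.003, 0.001, -1.0]]
contact_force: [0.9, -1.6, 2.2]
opening: 0.0407
gripper_force: 6.2
```

```bash
echo '[[[0,0,0],0,0.04],[[0,0,0],0,0.04],[[0,0,0],0,0.04]]' | python3 shift.py | tail -3;echo '[[[0,0,0],0,0.0395],[[0,0,0],0,0.0395],[[0,0,0],0,0.0395]]' | python3 shift.py|tail -3
```

```text
contact_force: [0.9, -1.6, 2.4]
opening: 0.0404
gripper_force: 10.7
contact_force: [0.0, -1.6, 3.4]
opening: 0.0398
gripper_force: 15.8
```

To row units: -0.025 m is -25, -0.02 m is -20.

```bash
echo '[[[0,0,0],0,0.0391],[[0,0,0],0,0.0391],[[0,0,-5],0,0.0391],[[0,0,-12],0,0.0391],[[0,0,-20],0,0.0391],[[0,0,-25],0,0.0391],[[0,0,-25],0,0.0391],[[0,0,0],0,0.0391]]' | python3 shift.py; python3 -c "
from h import *
s=arm.snapshot('wrist');print(blue(s,60,3000));cv2.imwrite('pics/w7.png',s['frame'])
go(tr(.044,-.033),.12)"
```

```text
t: 16.88
tcp_pos: [0.43, 0.1298, 0.1214]
tcp_rot: [[0.899, 0.437, 0.001], [0.437, -0.899, 0.0], [0.001, 0.0, -1.0]]
contact_force: [0.2, 0.4, -0.2]
opening: 0.0394
gripper_force: 20.2
[(array([ 74.65, 187.02]), 247), (array([163.72, 226.61]), 261), (array([ 22.66, 234.33]), 263), (array([277.63, 275.62]), 602), (array([552.9 , 287.29]), 78), (array([391.22, 298.91]), 387), (array([240.39, 308.06]), 98), (array([167.49, 309.89]), 218), (array([ 66.52, 317.11]), 1282)]
tool d [ 0.0883  0.1934 -0.    ] head 0.452 tilt [0.0008 0.0003] q [-0.03  0.56 -0.54  2.31  0.72  0.43 -2.3 ]
```

View pics/w7.png

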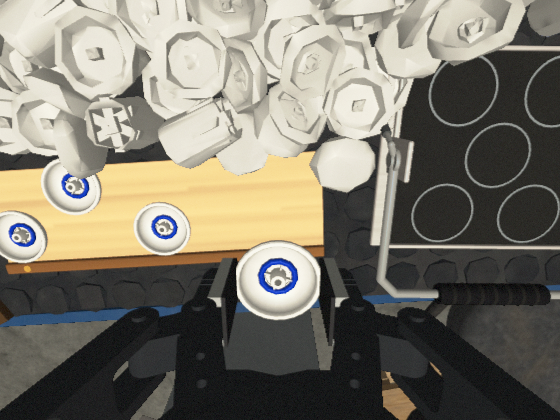

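```bash
python3 -c "
from h import *
s=arm.snapshot('wrist');p=np.asarray(arm.read_state()['tcp_pos']);print(px2w(s,(277.6,275.6),p[2]-.0174)-p)"; echo '[[[14.7,32.2,0],0,0.0391],[[14.7,32.2,0],0,0.0391],[[14.7,32.2,0],0,0.0391],[[14.7,32.2,0],0,0.0391],[[14.7,32.2,0],0,0.0391],[[14.7,32.2,0],0,0.0391],[[0,0,0],0,0.0391],[[0,0,0],0,0.0391]]' | python3 shift.py; python3 -c "
from h import *
go(tr(.044,-.033),.0338)"
```

```text
[[ 0.00048312  0.00064711 -0.0174    ]]
t: 17.65
tcp_pos: [0.5936, -0.0073, 0.1161]
tcp_rot: [[0.9, 0.435, -0.004], [0.435, -0.9, -0.002], [-0.004, -0.0, -1.0]]
contact_force: [-0.8, 1.2, 0.5]
opening: 0.0396
gripper_force: 20.3
tool d [ 0.0012 -0.0011  0.0823] head 0.45 tilt [-0.0037 -0.0018] q [ 0.32  0.7  -0.62  1.99  0.66  0.66 -1.84]
```

To row units: 0.02 m is 20, 0.01 m is 10.

```bash
echo '[[[1,-1,20],0,0.0391],[[0,0,20],0,0.0391],[[0,0,20],0,0.0391],[[0,0,10],0,0.0391],[[0,0,5],0,0.0391],[[0,0,0],0,0.0391],[[0,0,0],0,0.0391]]' | python3 shift.py; python3 -c "
from h import *
go(tr(.044,-.033),.0338)"
```

```text
t: 18.23
tcp_pos: [0.5933, -0.0037, 0.0435]
tcp_rot: [[0.899, 0.439, -0.002], [0.439, -0.899, -0.001], [-0.003, 0.0, -1.0]]
contact_force: [-0.1, 0.6, -0.0]
opening: 0.0396
gripper_force: 20.3
tool d [-0.0004  0.0022  0.0097] head 0.454 tilt [-0.0023 -0.0015] q [ 0.25  0.8  -0.52  2.02  0.77  0.53 -1.95]
```

Units first: shifts go in mm and turns go in units of 0.2 rad. So 0.003 m is 3, 0.002 m is 2.

```bash
echo '[[[0,2,3],0,0.0391],[[0,0,3],0,0.0391],[[0,0,1.5],0,0.0391],[[0,0,0],0,0.0391]]' | python3 shift.py | grep -E "pos|cont"; echo '[[[0,0,1],0,0.0391],[[0,0,0],0,0.0391]]' | python3 shift.py | grep -E "pos|cont"
```

```text
tcp_pos: [0.5944, -0.0065, 0.0358]
contact_force: [-0.3, -0.1, 0.2]
tcp_pos: [0.5943, -0.0063, 0.0348]
contact_force: [-0.1, -0.2, 0.0]
```

Now 1 mm above the liner. I'll release in small steps and lift.

To row units: 0.001 m is 1.

```bash
echo '[[[0,0,1],0,0.0391],[[0,0,0],0,0.0405],[[0,0,0],0,0.042],[[0,0,0],0,0.044],[[0,0,0],0,0.048],[[0,0,0],0,0.05],[[0,0,0],0,0.05]]' | python3 shift.py; echo '[[[0,0,-20],0,0.05],[[0,0,-35],0,0.05],[[0,0,-35],0,0.05],[[0,0,0],0,0.05],[[0,0,0],0,0.05]]' | python3 shift.py |grep -E "pos|open"; python3 -c "
from h import *
s=arm.snapshot('wrist');cv2.imwrite('pics/w8.png',s['frame'])
for c,n in blue(s,60,3000): w=px2w(s,c,.016)[0];print(c,n,w.round(4),(RC.T@(w[:2]-T)).round(4))
go((.384,.2042),.12)"
```

```text
t: 19.32
tcp_pos: [0.5943, -0.0062, 0.0338]
tcp_rot: [[0.899, 0.438, -0.002], [0.438, -0.899, -0.002], [-0.003, 0.001, -1.0]]
contact_force: [0.5, 0.3, -0.1]
opening: 0.0498
gripper_force: 0.0
tcp_pos: [0.5955, -0.0062, 0.1257]
opening: 0.0498
[276.62 218.54] 254 [ 0.5935 -0.0063  0.016 ] [ 0.0435 -0.0332]
[513.04 356.36] 222 [ 0.5695 -0.2485  0.016 ] [-0.0825 -0.2415]
[291.14 369.39] 355 [ 0.472  -0.0798  0.016 ] [-0.0979 -0.0472]
[157.92 376.86] 79 [0.4126 0.0238 0.016 ] [-0.107   0.0718]
[ 12.74 385.19] 189 [0.3466 0.1383 0.016 ] [-0.1172  0.2036]
tool d [-0.0973 -0.2816  0.0041] head 0.453 tilt [-0.0007 -0.0019] q [ 0.33  0.69 -0.63  1.98  0.65  0.68 -1.83]
```

View pics/w8.png

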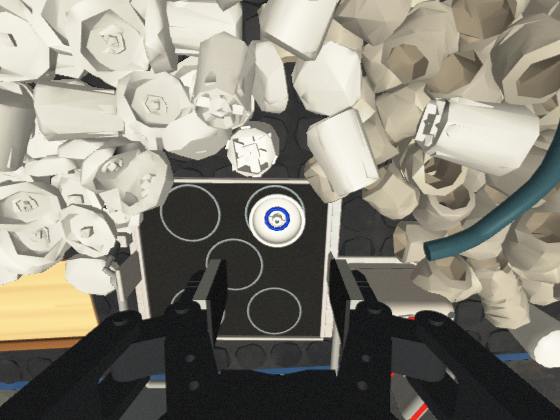

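Cap 1 lies at (0.0435, -0.0332) in the tray, right on its ring. I'll go back to the board and re-measure.

```bash
echo '[[[-10.8,-31.3,-5],0,0.055],[[-10.8,-31.3,-5],0,0.055],[[-10.8,-31.3,-5],0,0.055],[[-10.8,-31.3,-5],0,0.055],[[-10.8,-31.3,-5],0,0.055],[[-10.8,-31.3,-5],0,0.055],[[-10.8,-31.3,-5],0,0.055],[[-10.8,-31.3,-5],0,0.055]]' | python3 shift.py; echo '[[[-10.8,-31.3,0],0,0.055],[[0,0,0],0,0.055],[[0,0,0],0,0.055]]' | python3 shift.py |grep -E "pos|open"; python3 -c "
from h import *
s=arm.snapshot('wrist')
for c,n in blue(s,60,3000): w=px2w(s,c,.014)[0];print(c,n,w.round(4),(RC.T@(w[:2]-T)).round(4))
go((.384,.2042),.12)"
```

```text
t: 20.45
tcp_pos: [0.4055, 0.1817, 0.1631]
tcp_rot: [[0.899, 0.438, -0.004], [0.438, -0.899, -0.002], [-0.005, 0.0, -1.0]]
contact_force: [0.8, 1.0, 0.1]
opening: 0.055
gripper_force: 0.0
tcp_pos: [0.3824, 0.2057, 0.1633]
opening: 0.0546
[206.97 161.97] 224 [0.3867 0.274  0.014 ] [-0.0226  0.3089]
[279.7  199.14] 194 [0.3847 0.2051 0.014 ] [-0.054   0.2474]
[155.13 205.89] 201 [0.331 0.3   0.014] [-0.0617  0.3562]
[436.65 267.44] 1300 [0.3903 0.0445 0.014 ] [-0.1181  0.1001]
[277.7  276.28] 1158 [0.3165 0.1733 0.014 ] [-0.1293  0.2481]
[154.84 283.55] 532 [0.258  0.2742 0.014 ] [-0.1386  0.3644]
[ 51.81 289.84] 940 [0.2081 0.36   0.014 ] [-0.1468  0.4633]
tool d [0.0005 0.0007 0.0432] head 0.455 tilt [-0.0033 -0.0026] q [-0.14  0.49 -0.65  2.3   0.6   0.53 -2.39]
```

Estimates agree: (0.3865,0.274), (0.3845,0.205) and (0.331,0.300). Joint 7 is at -2.39, so I'll flip the wrist half a turn, which gives the same grasp.

To row units: -0.1208 rad is -0.604.

```bash
echo '[[[0,0,0],-0.604,0.055],[[0,0,0],-0.604,0.055],[[0,0,0],-0.604,0.055],[[0,0,0],-0.604,0.055],[[0,0,0],-0.604,0.055],[[0,0,0],-0.604,0.055],[[0,0,0],-0.604,0.055],[[0,0,0],-0.604,0.055]]' | python3 shift.py >/dev/null; echo '[[[0,0,0],-0.604,0.055],[[0,0,0],-0.604,0.055],[[0,0,0],-0.604,0.055],[[0,0,0],-0.604,0.055],[[0,0,0],-0.604,0.055],[[0,0,0],-0.604,0.055],[[0,0,0],-0.604,0.055],[[0,0,0],-0.604,0.055]]' | python3 shift.py >/dev/null; echo '[[[0,0,0],-0.604,0.055],[[0,0,0],-0.604,0.055],[[0,0,0],-0.604,0.055],[[0,0,0],-0.604,0.055],[[0,0,0],-0.604,0.055],[[0,0,0],-0.604,0.055],[[0,0,0],-0.604,0.055],[[0,0,0],-0.604,0.055]]' | python3 shift.py >/dev/null;  echo '[[[0,0,0],-0.604,0.055],[[0,0,0],-0.604,0.055],[[0,0,30],0,0.055],[[0,0,30],0,0.055],[[0,0,0],0,0.055],[[0,0,0],0,0.055]]' | python3 shift.py; python3 -c "
from h import *
go((.3845,.2052),.0318)
s=arm.snapshot('wrist')
for c,n in blue(s,60,3000): w=px2w(s,c,.014)[0];print(c,n,w.round(4))"
```

```text
t: 23.25
tcp_pos: [0.3834, 0.2034, 0.1028]
tcp_rot: [[-0.9, -0.436, -0.006], [-0.436, 0.9, -0.003], [0.007, -0.0, -1.0]]
contact_force: [-0.4, -0.6, -0.0]
opening: 0.055
gripper_force: 0.0
tool d [-0.0023  0.0011  0.071 ] head -2.69 tilt [-0.0057 -0.0032] q [ 0.13  0.82 -1.15  2.33  1.15  0.81  0.16]
[436.63 219.47] 312 [0.3285 0.2983 0.014 ]
[278.88 228.46] 304 [0.3818 0.204  0.014 ]
[367.08 265.  ] 157 [0.3791 0.2731 0.014 ]
[541.03 386.75] 259 [0.4116 0.4571 0.014 ]
```

```bash
echo '[[[-1.5,1,20],0,0.055],[[0,0,20],0,0.055],[[0,0,10],0,0.055],[[0,0,0],0,0.055],[[0,0,0],0,0.055]]' | python3 shift.py|grep -E "pos|rot|cont"; python3 -c "
from h import *
go((.384,.205),.0318)
s=arm.snapshot('wrist')
for c,n in blue(s,60,3000): w=px2w(s,c,.014)[0];print(c,n,w.round(4))"
```

```text
tcp_pos: [0.3849, 0.2062, 0.0547]
tcp_rot: [[-0.9, -0.437, -0.002], [-0.437, 0.9, -0.001], [0.002, -0.0, -1.0]]
contact_force: [-1.1, 0.2, 0.3]
tool d [ 0.0013 -0.0007  0.0229] head -2.69 tilt [-0.0018 -0.0011] q [ 0.07  0.9  -1.07  2.35  1.32  0.79  0.02]
[474.71 241.95] 498 [0.3284 0.2972 0.014 ]
[276.13 253.05] 482 [0.3812 0.2039 0.014 ]
[389.87 296.39] 142 [0.377  0.2739 0.014 ]
```

To row units: 0.0025 m is 2.5, 0.0015 m is 1.5.

```bash
echo '[[[2.5,-0.7,10],0,0.05],[[0,0,7],0,0.05],[[0,0,3],0,0.05],[[0,0,1.5],0,0.05],[[0,0,0],0,0.05]]' | python3 shift.py|grep -E "pos|rot|cont"; python3 -c "
from h import *
go((.383,.2045),.0318)
s=arm.snapshot('wrist')
for c,n in blue(s,60,3000): w=px2w(s,c,.014)[0];print(c,n,w.round(4))"
```

```text
tcp_pos: [0.3826, 0.2044, 0.0325]
tcp_rot: [[-0.899, -0.437, -0.002], [-0.437, 0.899, -0.001], [0.003, -0.0, -1.0]]
contact_force: [0.5, -0.1, 0.4]
tool d [-0.0004 -0.0001  0.0007] head -2.689 tilt [-0.0022 -0.0014] q [ 0.05  0.94 -1.04  2.37  1.4   0.78 -0.05]
[501.24 264.8 ] 624 [0.3282 0.2963 0.014 ]
[276.93 277.24] 599 [0.3809 0.2036 0.014 ]
```

```bash
echo '[[[0,0,0.5],0,0.045],[[0,0,0],0,0.043],[[0,0,0],0,0.042],[[0,0,0],0,0.0412],[[0,0,0],0,0.0406],[[0,0,0],0,0.04],[[0,0,0],0,0.04],[[0,0,0],0,0.04]]' | python3 shift.py|tail -3;  echo '[[[0,0,0],0,0.0395],[[0,0,0],0,0.0391],[[0,0,0],0,0.0391],[[0,0,0],0,0.0391]]' | python3 shift.py
```

```text
contact_force: [1.1, -0.9, 3.9]
opening: 0.04
gripper_force: 8.3
t: 25.23
tcp_pos: [0.3827, 0.2043, 0.032]
tcp_rot: [[-0.899, -0.437, -0.002], [-0.437, 0.899, -0.002], [0.002, -0.001, -1.0]]
contact_force: [1.0, -2.3, 6.7]
opening: 0.0393
gripper_force: 16.9
```

To row units: -0.025 m is -25, -0.02 m is -20.

```bash
echo '[[[0,0,0],0,0.0388],[[0,0,-5],0,0.0388],[[0,0,-12],0,0.0388],[[0,0,-20],0,0.0388],[[0,0,-25],0,0.0388],[[0,0,-25],0,0.0388],[[0,0,0],0,0.0388],[[0,0,0],0,0.0388]]' | python3 shift.py; python3 -c "
from h import *
s=arm.snapshot('wrist');c=blue(s,60,3000);p=np.asarray(arm.read_state()['tcp_pos'])
for x,n in c: print(x,n,(px2w(s,x,p[2]-.0180)-p)[0].round(4),px2w(s,x,.014)[0].round(4))
go(tr(0,0),.12)"
```

```text
t: 25.9
tcp_pos: [0.3832, 0.2046, 0.1199]
tcp_rot: [[-0.9, -0.437, 0.0], [-0.437, 0.9, -0.001], [0.0, -0.001, -1.0]]
contact_force: [-0.1, -0.4, -1.1]
opening: 0.0394
gripper_force: 20.1
[424.9  210.96] 277 [-0.0606  0.045  -0.018 ] [0.3285 0.2987 0.014 ]
[356.52 258.36] 238 [-0.0267  0.0291 -0.018 ] [0.3837 0.2728 0.014 ]
[278.38 277.34] 602 [-0.0015  0.0003 -0.018 ] [0.4249 0.2258 0.014 ]
[516.56 370.77] 838 [-0.007   0.1392 -0.018 ] [0.4159 0.4525 0.014 ]
tool d [-0.0543 -0.2478 -0.0009] head -2.69 tilt [-0.0012 -0.0015] q [ 0.14  0.78 -1.16  2.32  1.1   0.81  0.2 ]
```

Held. On to the tray centre.

To row units: -0.031 m is -31, -0.0068 m is -6.8.

```bash
echo '[[[-6.8,-31,0],0,0.0388],[[-6.8,-31,0],0,0.0388],[[-6.8,-31,0],0,0.0388],[[-6.8,-31,0],0,0.0388],[[-6.8,-31,0],0,0.0388],[[-6.8,-31,0],0,0.0388],[[-6.8,-31,0],0,0.0388],[[-6.8,-31,0],0,0.0388]]' | python3 shift.py >/dev/null; echo '[[[0,0,20],0,0.0388],[[0,0,20],0,0.0388],[[0,0,20],0,0.0388],[[0,0,10],0,0.0388],[[0,0,0],0,0.0388],[[0,0,0],0,0.0388]]' | python3 shift.py;python3 -c "
from h import *
go(tr(0,0),.0345)"
```

```text
t: 27.12
tcp_pos: [0.5394, 0.0056, 0.0482]
tcp_rot: [[-0.899, -0.438, -0.004], [-0.438, 0.899, -0.001], [0.004, 0.001, -1.0]]
contact_force: [-0.2, -0.5, -0.4]
opening: 0.0394
gripper_force: 20.1
tool d [-0.0003 -0.0008  0.0137] head -2.688 tilt [-0.0039 -0.001 ] q [ 0.54  0.96 -1.05  2.12  1.2   0.87  0.75]
```

```bash
echo '[[[0,0,6],0,0.0388],[[0,0,4],0,0.0388],[[0,0,2],0,0.0388],[[0,0,1],0,0.0388],[[0,0,0],0,0.0388],[[0,0,0],0,0.0388]]' | python3 shift.py | grep -E "pos|cont"; echo '[[[0,0,0.8],0,0.0391],[[0,0,0],0,0.0405],[[0,0,0],0,0.042],[[0,0,0],0,0.044],[[0,0,0],0,0.048],[[0,0,0],0,0.05],[[0,0,0],0,0.05]]' | python3 shift.py| grep -E "pos|cont|grip"; echo '[[[0,0,-20],0,0.05],[[0,0,-35],0,0.05],[[0,0,-35],0,0.05],[[0,0,0],0,0.05],[[0,0,0],0,0.05]]' | python3 shift.py |grep -E "pos|open"; python3 -c "
from h import *
s=arm.snapshot('wrist')
for c,n in blue(s,60,3000): w=px2w(s,c,.016)[0];print(c,n,w.round(4),(RC.T@(w[:2]-T)).round(4))
s=arm.snapshot('top')
for c,n in blue(s,4,80):
    if 170<c[0]<340 and 145<c[1]<265: w=px2w(s,c,.014)[0]; print('top',c,n,w.round(4), (RC.T@(w[:2]-T)).round(4))
go((.3855,.2735),.12)"
```

```text
tcp_pos: [0.54, 0.005, 0.0361]
contact_force: [-0.6, 0.1, -0.5]
tcp_pos: [0.5399, 0.005, 0.035]
contact_force: [0.1, 0.2, 0.3]
gripper_force: 0.0
tcp_pos: [0.5409, 0.0052, 0.1268]
opening: 0.0501
[278.34 216.72] 254 [0.539 0.005 0.016] [-0.0009  0.0004]
[236.9  264.41] 226 [ 0.5893 -0.0071  0.016 ] [ 0.0393 -0.0322]
top [302.14 168.57] 28 [0.5427 0.0071 0.014 ] [0.0033 0.0007]
top [196.3 228.5] 10 [0.3833 0.27   0.014 ] [-0.0274  0.3066]
top [183.3 251.4] 10 [0.3259 0.2994 0.014 ] [-0.0665  0.3579]
tool d [0.0214 0.3093 0.0044] head -2.69 tilt [-0.0024 -0.0023] q [ 0.6   0.86 -1.15  2.09  1.03  0.94  0.88]
```

Cap 2 is at about (0,0) in the tray and cap 1 is undisturbed. Next is the cap at (0.385,0.2735).

```bash
echo '[[[2.4,34.4,0],0,0.05],[[2.4,34.4,0],0,0.05],[[2.4,34.4,0],0,0.05],[[2.4,34.4,0],0,0.05],[[2.4,34.4,0],0,0.05],[[2.4,34.4,0],0,0.05],[[2.4,34.4,0],0,0.05],[[2.4,34.4,0],0,0.05]]' | python3 shift.py >/dev/null; echo '[[[2.4,34.4,0],0,0.05],[[0,0,20],0,0.05],[[0,0,20],0,0.05],[[0,0,15],0,0.05],[[0,0,0],0,0.05],[[0,0,0],0,0.05]]' | python3 shift.py;python3 -c "
from h import *
s=arm.snapshot('wrist')
for c,n in blue(s,60,3000): w=px2w(s,c,.014)[0];print(c,n,w.round(4))
go((.3850,.2735),.032)"
```

```text
t: 29.88
tcp_pos: [0.3843, 0.2737, 0.0689]
tcp_rot: [[-0.899, -0.438, -0.005], [-0.438, 0.899, -0.003], [0.006, -0.001, -1.0]]
contact_force: [0.5, -0.1, 0.3]
opening: 0.0501
gripper_force: 0.0
[363.17 186.2 ] 487 [0.3286 0.2998 0.014 ]
[278.   249.18] 410 [0.3835 0.274  0.014 ]
[425.34 413.91] 196 [0.4513 0.4232 0.014 ]
tool d [-0.0002 -0.0006  0.0377] head -2.689 tilt [-0.0037 -0.0021] q [-0.06  0.87 -1.05  2.27  1.2   0.79  0.04]
```

```bash
echo '[[[0,-0.5,15],0,0.05],[[0,0,12],0,0.05],[[0,0,6],0,0.05],[[0,0,3],0,0.05],[[0,0,0],0,0.05],[[0,0,0],0,0.05]]' | python3 shift.py |grep -E "pos|rot|cont";python3 -c "
from h import *
s=arm.snapshot('wrist')
for c,n in blue(s,200,3000): w=px2w(s,c,.014)[0];print(c,n,w.round(4))
go((.3850,.2735),.032)"
```

```text
tcp_pos: [0.3855, 0.2737, 0.0345]
tcp_rot: [[-0.899, -0.437, -0.002], [-0.437, 0.899, -0.001], [0.002, -0.0, -1.0]]
contact_force: [0.4, -0.6, 0.9]
[383.19 199.86] 736 [0.3285 0.2994 0.014 ]
[279.11 274.95] 582 [0.3831 0.2738 0.014 ]
tool d [0.0006 0.     0.0025] head -2.689 tilt [-0.0016 -0.0011] q [-0.09  0.93 -1.    2.28  1.32  0.77 -0.04]
```

To row units: 0.0025 m is 2.5, 0.0008 m is 0.8.

```bash
echo '[[[0.8,0,2.5],0,0.046],[[0,0,0],0,0.043],[[0,0,0],0,0.042],[[0,0,0],0,0.0412],[[0,0,0],0,0.0406],[[0,0,0],0,0.04],[[0,0,0],0,0.04],[[0,0,0],0,0.04]]' | python3 shift.py|tail -5;  echo '[[[0,0,0],0,0.0395],[[0,0,0],0,0.0391],[[0,0,0],0,0.0388],[[0,0,0],0,0.0388],[[0,0,0],0,0.0388]]' | python3 shift.py|tail -3
```

```text
tcp_pos: [0.3848, 0.2732, 0.0316]
tcp_rot: [[-0.899, -0.437, -0.002], [-0.437, 0.899, -0.002], [0.002, -0.001, -1.0]]
contact_force: [0.3, -2.2, 6.1]
opening: 0.0403
gripper_force: 12.7
contact_force: [0.4, -2.6, 7.5]
opening: 0.0393
gripper_force: 25.2
```

To row units: -0.025 m is -25, -0.02 m is -20.

```bash
echo '[[[0,0,-5],0,0.0388],[[0,0,-12],0,0.0388],[[0,0,-20],0,0.0388],[[0,0,-25],0,0.0388],[[0,0,-25],0,0.0388],[[0,0,0],0,0.0388],[[0,0,0],0,0.0388]]' | python3 shift.py; python3 -c "
from h import *
s=arm.snapshot('wrist');c=blue(s,60,3000);p=np.asarray(arm.read_state()['tcp_pos'])
for x,n in c: print(x,n,(px2w(s,x,p[2]-.0180)-p)[0].round(4),px2w(s,x,.014)[0].round(4))
go(tr(-.044,-.033),.12)"
```

```text
t: 32.15
tcp_pos: [0.3853, 0.2737, 0.1195]
tcp_rot: [[-0.9, -0.437, -0.0], [-0.437, 0.9, -0.0], [0.0, -0.0, -1.0]]
contact_force: [0.0, -0.6, 0.2]
opening: 0.0392
gripper_force: 25.0
[346.   168.76] 305 [-0.0617  0.0036 -0.018 ] [0.3287 0.3001 0.014 ]
[554.11 214.76] 191 [-0.0847  0.0986 -0.018 ] [0.2913 0.4548 0.014 ]
[277.88 278.75] 591 [-0.0007  0.0006 -0.018 ] [0.4281 0.2951 0.014 ]
[434.6 370. ] 105 [ 0.0118  0.0998 -0.018 ] [0.4484 0.4567 0.014 ]
tool d [ 0.022  -0.3417 -0.0011] head -2.69 tilt [-0.0012 -0.0013] q [-0.01  0.8  -1.13  2.24  1.06  0.83  0.16]
```

To row units: -0.0342 m is -34.2, 0.0022 m is 2.2.

```bash
echo '[[[2.2,-34.2,0],0,0.0388],[[2.2,-34.2,0],0,0.0388],[[2.2,-34.2,0],0,0.0388],[[2.2,-34.2,0],0,0.0388],[[2.2,-34.2,0],0,0.0388],[[2.2,-34.2,0],0,0.0388],[[2.2,-34.2,0],0,0.0388],[[2.2,-34.2,0],0,0.0388]]' | python3 shift.py >/dev/null; echo '[[[2.2,-34.2,0],0,0.0388],[[2.2,-34.2,0],0,0.0388],[[0,0,0],0,0.0388],[[0,0,20],0,0.0388],[[0,0,20],0,0.0388],[[0,0,20],0,0.0388],[[0,0,0],0,0.0388],[[0,0,0],0,0.0388]]' | python3 shift.py;python3 -c "
from h import *
go(tr(-.044,-.033),.0348)"
```

```text
t: 33.53
tcp_pos: [0.5134, -0.0434, 0.0575]
tcp_rot: [[-0.899, -0.438, -0.005], [-0.438, 0.899, -0.001], [0.005, 0.002, -1.0]]
contact_force: [-0.5, 0.4, 0.9]
opening: 0.0391
gripper_force: 25.0
tool d [-0.001  -0.0008  0.0227] head -2.688 tilt [-0.0053 -0.0008] q [ 0.64  0.92 -1.04  2.18  1.19  0.83  0.82]
```

To row units: 0.01 m is 10, 0.006 m is 6.

```bash
echo '[[[0,-0.5,10],0,0.0388],[[0,0,6],0,0.0388],[[0,0,3],0,0.0388],[[0,0,2],0,0.0388],[[0,0,0],0,0.0388],[[0,0,0],0,0.0388]]' | python3 shift.py | grep -E "pos|cont"; echo '[[[0,0,1],0,0.0388],[[0,0,0.5],0,0.0388],[[0,0,0],0,0.0388]]' | python3 shift.py | grep -E "pos|cont"; python3 -c "
from h import *
go(tr(-.044,-.033),.0340)"
```

```text
tcp_pos: [0.5144, -0.0437, 0.038]
contact_force: [-1.7, 4.5, -1.0]
tcp_pos: [0.5147, -0.0433, 0.0368]
contact_force: [-2.0, 5.5, 2.4]
tool d [ 0.0003 -0.0003  0.0028] head -2.688 tilt [-0.0012  0.    ] q [ 0.62  0.95 -1.01  2.18  1.25  0.81  0.77]
```

A sideways force of about 5 N points to contact on the timer side. I'll shift 9 mm away from the timer before placing, which still leaves plenty of room.

To row units: 0.005 m is 5, 0.004 m is 4.

```bash
echo '[[[0,0,-3],0,0.0388],[[0,5,0],0,0.0388],[[0,4,0],0,0.0388],[[0,0,0],0,0.0388],[[0,0,0],0,0.0388]]' | python3 shift.py; python3 -c "
from h import *
go(tr(-.044,-.024),.0340);s=arm.snapshot('wrist');cv2.imwrite('pics/w9.png',s['frame'])
for x,n in blue(s,60,3000): print(x,n)"
```

```text
t: 34.7
tcp_pos: [0.5106, -0.0363, 0.0392]
tcp_rot: [[-0.899, -0.437, -0.002], [-0.437, 0.899, -0.002], [0.003, -0.001, -1.0]]
contact_force: [0.6, -0.8, 0.9]
opening: 0.0392
gripper_force: 25.4
tool d [-0.0003  0.0006  0.0052] head -2.689 tilt [-0.002  -0.0021] q [ 0.61  0.94 -1.02  2.19  1.25  0.81  0.75]
[278.06 278.76] 592
[315.39 345.22] 291
```

View pics/w9.png

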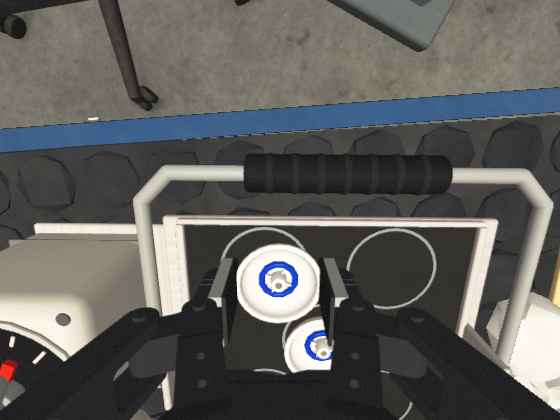

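Now free of contact. The cap at (278,279) sits over the liner and the linkage is clear of the dial. Lower and release with a small opening.

To row units: 0.003 m is 3, 0.002 m is 2.

```bash
echo '[[[0,2,3],0,0.0388],[[0,0,1],0,0.0388],[[0,0,0.5],0,0.0388],[[0,0,0],0,0.0388]]' | python3 shift.py | grep -E "pos|cont"; echo '[[[0,0,0.8],0,0.0391],[[0,0,0],0,0.0405],[[0,0,0],0,0.042],[[0,0,0],0,0.044],[[0,0,0],0,0.0455],[[0,0,0],0,0.0455]]' | python3 shift.py| grep -E "pos|cont|grip"; echo '[[[0,0,-10],0,0.0455],[[0,0,-20],0,0.0455],[[0,0,-35],0,0.05],[[0,0,-25],0,0.05],[[0,0,0],0,0.05],[[0,0,0],0,0.05]]' | python3 shift.py |grep -E "pos|open"; python3 -c "
from h import *
s=arm.snapshot('wrist');cv2.imwrite('pics/w10.png',s['frame'])
for c,n in blue(s,60,3000): w=px2w(s,c,.016)[0];print(c,n,w.round(4),(RC.T@(w[:2]-T)).round(4))
go((.330,.2998),.12)"
```

```text
tcp_pos: [0.5096, -0.0346, 0.0344]
contact_force: [-0.1, -0.7, 0.3]
tcp_pos: [0.5098, -0.0346, 0.0339]
contact_force: [-0.4, 0.3, 0.2]
gripper_force: 0.0
tcp_pos: [0.5105, -0.0346, 0.125]
opening: 0.0498
[278.48 218.69] 263 [ 0.5093 -0.0344  0.016 ] [-0.0446 -0.0224]
[306.37 270.12] 227 [0.5383 0.0043 0.016 ] [-0.0018  0.0001]
[265.06 313.15] 202 [ 0.5886 -0.0081  0.016 ] [ 0.0382 -0.0328]
tool d [0.0158 0.3796 0.0035] head -2.69 tilt [-0.0014 -0.0023] q [ 0.68  0.82 -1.13  2.15  1.03  0.89  0.92]
```

```bash
echo '[[[1.4,34.5,0],0,0.05],[[1.4,34.5,0],0,0.05],[[1.4,34.5,0],0,0.05],[[1.4,34.5,0],0,0.05],[[1.4,34.5,0],0,0.05],[[1.4,34.5,0],0,0.05],[[1.4,34.5,0],0,0.05],[[1.4,34.5,0],0,0.05]]' | python3 shift.py >/dev/null; echo '[[[1.4,34.5,0],0,0.05],[[1.4,34.5,0],0,0.05],[[1.4,34.5,0],0,0.05],[[0,0,20],0,0.05],[[0,0,20],0,0.05],[[0,0,15],0,0.05],[[0,0,0],0,0.05],[[0,0,0],0,0.05]]' | python3 shift.py;python3 -c "
from h import *
s=arm.snapshot('wrist')
for c,n in blue(s,60,3000): w=px2w(s,c,.014)[0];print(c,n,w.round(4))
go((.330,.2998),.032)"
```

```text
t: 37.47
tcp_pos: [0.3292, 0.2996, 0.0677]
tcp_rot: [[-0.899, -0.438, -0.005], [-0.438, 0.899, -0.003], [0.006, -0.001, -1.0]]
contact_force: [0.0, -0.7, 0.1]
opening: 0.0502
gripper_force: 0.0
[279.92 248.69] 413 [0.3272 0.3005 0.014 ]
[543.   294.66] 838 [0.2836 0.4591 0.014 ]
tool d [-0.0005 -0.0003  0.0364] head -2.689 tilt [-0.0036 -0.0023] q [-0.19  0.85 -1.03  2.33  1.24  0.74 -0.14]
```

```bash
echo '[[[0,0,15],0,0.05],[[0,0,12],0,0.05],[[0,0,6],0,0.05],[[0,0,3],0,0.05],[[0,0,0],0,0.05],[[0,0,0],0,0.05]]' | python3 shift.py |grep -E "pos|rot|cont";python3 -c "
from h import *
s=arm.snapshot('wrist')
for c,n in blue(s,200,3000): w=px2w(s,c,.014)[0];print(c,n,w.round(4))
go((.330,.2998),.032)"
```

```text
tcp_pos: [0.3301, 0.3001, 0.0332]
tcp_rot: [[-0.899, -0.437, -0.002], [-0.437, 0.899, -0.001], [0.002, -0.0, -1.0]]
contact_force: [0.5, 0.0, -0.4]
[280.21 274.53] 597 [0.3267 0.3003 0.014 ]
tool d [ 0.0003 -0.0003  0.0013] head -2.689 tilt [-0.0017 -0.001 ] q [-0.23  0.91 -0.98  2.34  1.37  0.73 -0.24]
```

To row units: 0.0013 m is 1.3, 0.0008 m is 0.8.

```bash
echo '[[[0.8,0.5,1.3],0,0.046],[[0,0,0],0,0.043],[[0,0,0],0,0.042],[[0,0,0],0,0.0412],[[0,0,0],0,0.0406],[[0,0,0],0,0.04],[[0,0,0],0,0.04],[[0,0,0],0,0.04]]' | python3 shift.py|tail -5;  echo '[[[0,0,0],0,0.0395],[[0,0,0],0,0.0391],[[0,0,0],0,0.0388],[[0,0,0],0,0.0388],[[0,0,0],0,0.0388]]' | python3 shift.py|tail -3
```

```text
tcp_pos: [0.3291, 0.3002, 0.0317]
tcp_rot: [[-0.899, -0.437, -0.002], [-0.437, 0.899, -0.001], [0.002, -0.001, -1.0]]
contact_force: [0.3, -1.3, 5.7]
opening: 0.0406
gripper_force: 13.1
contact_force: [-0.1, -0.6, 7.9]
opening: 0.0397
gripper_force: 27.1
```

To row units: -0.025 m is -25, -0.02 m is -20.

```bash
echo '[[[0,0,-5],0,0.0388],[[0,0,-12],0,0.0388],[[0,0,-20],0,0.0388],[[0,0,-25],0,0.0388],[[0,0,-25],0,0.0388],[[0,0,0],0,0.0388],[[0,0,0],0,0.0388]]' | python3 shift.py; python3 -c "
from h import *
s=arm.snapshot('wrist');c=blue(s,60,3000);p=np.asarray(arm.read_state()['tcp_pos'])
for x,n in c: print(x,n,(px2w(s,x,p[2]-.0180)-p)[0].round(4))
go(tr(-.044,.036),.12)"
```

```text
t: 39.73
tcp_pos: [0.3298, 0.3005, 0.1195]
tcp_rot: [[-0.9, -0.436, 0.0], [-0.436, 0.9, -0.0], [0.0, -0.0, -1.0]]
contact_force: [-0.1, -0.0, -0.6]
opening: 0.0394
gripper_force: 27.0
[500.39 252.69] 891 [-0.0589  0.0884 -0.018 ]
[277.72 277.43] 602 [-0.0014  0.0001 -0.018 ]
[390.46 392.72] 603 [ 0.0353  0.0868 -0.018 ]
tool d [-0.0167 -0.3211 -0.0012] head -2.69 tilt [-0.001  -0.0013] q [-0.14  0.76 -1.1   2.3   1.07  0.78  0.  ]
```

```bash
echo '[[[-1.7,-32.1,0],0,0.0388],[[-1.7,-32.1,0],0,0.0388],[[-1.7,-32.1,0],0,0.0388],[[-1.7,-32.1,0],0,0.0388],[[-1.7,-32.1,0],0,0.0388],[[-1.7,-32.1,0],0,0.0388],[[-1.7,-32.1,0],0,0.0388],[[-1.7,-32.1,0],0,0.0388]]' | python3 shift.py >/dev/null; echo '[[[-1.7,-32.1,0],0,0.0388],[[-1.7,-32.1,0],0,0.0388],[[0,0,0],0,0.0388],[[0,0,20],0,0.0388],[[0,0,20],0,0.0388],[[0,0,20],0,0.0388],[[0,0,0],0,0.0388],[[0,0,0],0,0.0388]]' | python3 shift.py;python3 -c "
from h import *
go(tr(-.044,.036),.0345)"
```

```text
t: 41.12
tcp_pos: [0.4836, 0.0193, 0.0574]
tcp_rot: [[-0.899, -0.438, -0.005], [-0.438, 0.899, -0.001], [0.005, 0.001, -1.0]]
contact_force: [-0.6, 0.3, -0.0]
opening: 0.0395
gripper_force: 27.1
tool d [-0.0008 -0.0012  0.0229] head -2.688 tilt [-0.0055 -0.0012] q [ 0.49  0.88 -1.    2.25  1.21  0.77  0.63]
```

To row units: 0.01 m is 10, 0.006 m is 6.

```bash
echo '[[[0,-1,10],0,0.0388],[[0,0,6],0,0.0388],[[0,0,4],0,0.0388],[[0,0,2],0,0.0388],[[0,0,0],0,0.0388],[[0,0,0],0,0.0388]]' | python3 shift.py | grep -E "pos|cont"; python3 -c "
from h import *
go(tr(-.044,.036),.034)"
```

```text
tcp_pos: [0.4852, 0.0181, 0.0368]
contact_force: [-0.1, 0.0, -0.3]
tool d [0.0002 0.0006 0.0028] head -2.689 tilt [-0.0018 -0.0015] q [ 0.48  0.91 -0.97  2.25  1.28  0.75  0.58]
```

To row units: 0.0018 m is 1.8, 0.0008 m is 0.8.

```bash
echo '[[[0,0,1.8],0,0.0388],[[0,0,0.8],0,0.0388],[[0,0,0],0,0.0388]]' | python3 shift.py | grep -E "pos|cont"; echo '[[[0,0,0],0,0.0391],[[0,0,0],0,0.0405],[[0,0,0],0,0.042],[[0,0,0],0,0.044],[[0,0,0],0,0.0465],[[0,0,0],0,0.047],[[0,0,0],0,0.047]]' | python3 shift.py| grep -E "pos|cont|grip"; echo '[[[0,0,-10],0,0.047],[[0,0,-20],0,0.05],[[0,0,-35],0,0.05],[[0,0,-35],0,0.05],[[0,0,-35],0,0.05],[[0,0,0],0,0.05],[[0,0,0],0,0.05]]' | python3 shift.py |grep -E "pos|open"; python3 -c "
from h import *
s=arm.snapshot('wrist')
for c,n in blue(s,60,3000): w=px2w(s,c,.016)[0];print(c,n,w.round(4),(RC.T@(w[:2]-T)).round(4))
s=arm.snapshot('top');f=s['frame']
cv2.imwrite('pics/top2.png',cv2.resize(f[125:265,160:410],None,fx=3.2,fy=3.2,interpolation=cv2.INTER_CUBIC))
for c,n in blue(s,4,80):
    if 170<c[0]<340 and 145<c[1]<265: w=px2w(s,c,.016)[0]; print('top',c,n,w.round(4), (RC.T@(w[:2]-T)).round(4))
go(tr(-.03,-.1195),.2)"
```

```text
tcp_pos: [0.4853, 0.018, 0.034]
contact_force: [0.7, 0.0, 1.4]
tcp_pos: [0.4851, 0.018, 0.0339]
contact_force: [0.3, 0.1, -0.7]
gripper_force: 0.0
tcp_pos: [0.4862, 0.0181, 0.1705]
opening: 0.05
[214.23 201.04] 188 [ 0.5091 -0.0334  0.016 ] [-0.0444 -0.0214]
[278.38 201.08] 195 [0.4842 0.0177 0.016 ] [-0.0449  0.0355]
[241.02 245.89] 170 [0.5381 0.0055 0.016 ] [-0.0015  0.0012]
top [319.36 182.18] 11 [ 0.5078 -0.0372  0.016 ] [-0.0472 -0.0242]
top [296.7  189.45] 20 [0.4877 0.0204 0.016 ] [-0.0406  0.0365]
tool d [-0.013  -0.1547 -0.0315] head -2.69 tilt [-0.0026 -0.0023] q [ 0.61  0.72 -1.17  2.18  0.91  0.88  0.89]
```

View pics/top2.png

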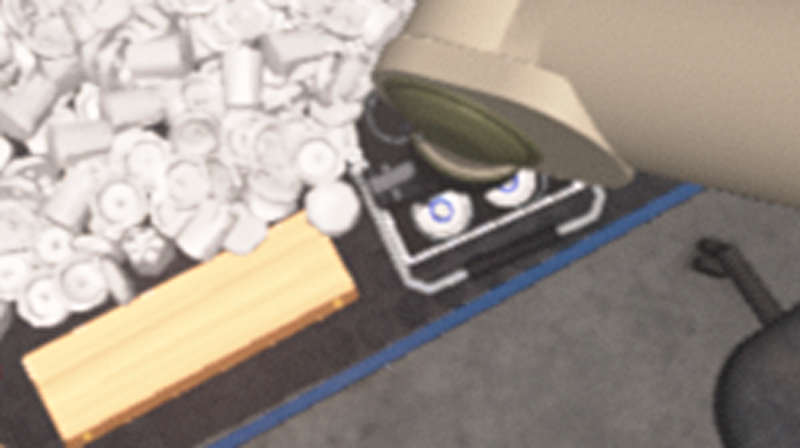

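The board is empty and the tray caps read (-0.044,-0.022), (-0.045,0.036), (-0.001,0.001) and (0.044,-0.033). Now to the timer key.

```bash
echo '[[[-2.6,-31,-7],0,0.05],[[-2.6,-31,-6],0,0.05],[[-2.6,-31,-6],0,0.05],[[-2.6,-31,-6],0,0.04],[[-2.6,-31,-6],0,0.03],[[0,0,0],0.55,0.03],[[0,0,0],0.55,0.03],[[0,0,0],0.55,0.03]]' | python3 shift.py >/dev/null; echo '[[[0,0,0],0.55,0.03],[[0,0,0],0,0.03],[[0,0,0],0,0.03]]' | python3 shift.py; python3 -c "
from h import *
s=arm.snapshot('wrist');cv2.imwrite('pics/w11.png',s['frame'])
for c,n in blue(s,60,3000): w=px2w(s,c,.016)[0];print(c,n,w.round(4),(RC.T@(w[:2]-T)).round(4))
print(w2px(s,[[*tr(-.03,-.1195),.107]]))
go(tr(-.03,-.1195),.11)"
```

```text
t: 44.05
tcp_pos: [0.5644, -0.1154, 0.1988]
tcp_rot: [[-1.0, -0.016, -0.004], [-0.016, 1.0, -0.002], [0.004, -0.002, -1.0]]
contact_force: [-0.1, -0.4, 0.2]
opening: 0.0303
gripper_force: 0.0
[426.   112.84] 203 [0.4849 0.0162 0.016 ] [-0.045   0.0338]
[366.51 140.9 ] 187 [ 0.5105 -0.0349  0.016 ] [-0.0438 -0.0233]
[404.58 172.37] 177 [0.5392 0.0042 0.016 ] [-0.0011 -0.0003]
[384.91 222.7 ] 152 [ 0.5901 -0.0085  0.016 ] [ 0.0394 -0.0338]
[[277.67403608 228.1847835 ]]
tool d [-0.0001 -0.0003  0.0889] head -3.125 tilt [-0.0037 -0.0015] q [ 0.79  0.73 -1.09  1.96  0.79  0.97  0.9 ]
```

View pics/w11.png

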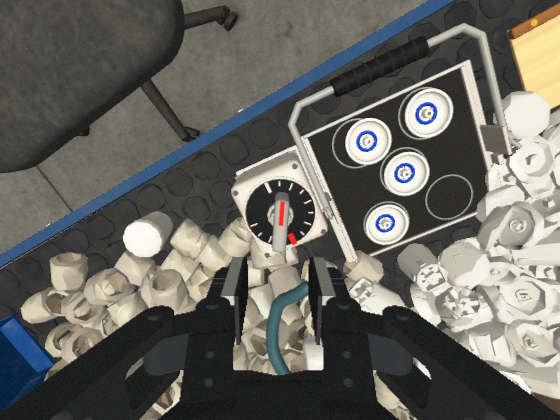

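All four caps are fine. The key wing runs from about (284,195) to (278,250), with the red pointer up. I'll measure its stripe precisely.

```bash
cat >> h.py <<'E'
def stripe(s,box):
    x0,x1,y0,y1=box; f=s["frame"][y0:y1,x0:x1].astype(int)
    m=((f[...,2]>140)&(f[...,1]<90)&(f[...,0]<90)).astype(np.uint8)
    n,l,st,c=cv2.connectedComponentsWithStats(m)
    for i in range(1,n):
        if st[i,4]<8: continue
        ys,xs=np.where(l==i); p=np.c_[xs+x0,ys+y0]; w=px2w(s,p,.107)[:,:2]; mu=w.mean(0)
        ev,v=np.linalg.eigh(np.cov((w-mu).T)); d=v[:,1]; d=d*np.sign(d@(mu-tr(-.03,-.1195)))
        h=np.arctan2(d[1],d[0]); print(st[i,4],c[i]+[x0,y0],"mean",mu.round(4),"len",(4*ev**.5).round(4),"heading",h.round(3),"key",round((Y-np.pi-h)%(2*np.pi),3))
E
python3 -c "
from h import *
s=arm.snapshot('wrist');stripe(s,(230,330,170,260))"
```

```text
86 [281.18604651 213.02325581] mean [ 0.5534 -0.1135] len [0.003  0.0195] heading 3.1 key 0.487
62 [291.67741935 238.12903226] mean [ 0.5719 -0.1056] len [0.0046 0.0096] heading 0.467 key 3.119
```

```bash
echo '[[[0,0.5,30],0.29,0.03],[[0,0,30],0,0.03],[[0,0,20],0,0.03],[[0,0,8],0,0.03],[[0,0,0],0,0.03],[[0,0,0],0,0.03]]' | python3 shift.py; python3 -c "
from h import *
go((.564,-.115),.105)"
```

```text
t: 44.65
tcp_pos: [0.5649, -0.1147, 0.1122]
tcp_rot: [[-0.999, 0.044, -0.002], [0.044, 0.999, -0.001], [0.002, -0.001, -1.0]]
contact_force: [0.1, 0.3, 0.9]
opening: 0.0299
gripper_force: 0.0
tool d [ 0.0009 -0.0004  0.0072] head 3.097 tilt [-0.0024 -0.0007] q [ 0.71  0.82 -0.96  2.02  0.94  0.84  0.72]
```

```bash
echo '[[[0.9,-0.4,6],0,0.03],[[0,0,0],0,0.02],[[0,0,0],0,0.014],[[0,0,0],0,0.0115],[[0,0,0],0,0.0105],[[0,0,0],0,0.0105]]' | python3 shift.py |tail -5; echo '[[[0,0,0],0,0.009],[[0,0,0],0,0.009],[[0,0,0],0,0.008],[[0,0,0],0,0.008]]' | python3 shift.py; python3 -c "
from h import *
go((.564,-.115),.105)"
```

```text
tcp_pos: [0.564, -0.114, 0.1066]
tcp_rot: [[-0.999, 0.045, -0.001], [0.045, 0.999, 0.001], [0.001, 0.0, -1.0]]
contact_force: [-0.2, 5.3, -0.2]
opening: 0.0106
gripper_force: 2.6
t: 45.48
tcp_pos: [0.564, -0.1139, 0.1068]
tcp_rot: [[-0.999, 0.044, -0.001], [0.044, 0.999, 0.0], [0.001, 0.0, -1.0]]
contact_force: [-1.5, 6.0, 1.3]
opening: 0.0092
gripper_force: 58.4
tool d [-0.     -0.0011  0.0018] head 3.097 tilt [-0.0009  0.0004] q [ 0.71  0.82 -0.96  2.02  0.95  0.83  0.71]
```

```bash
echo '[[[0,1,0],0.25,0.006],[[0,0,0],0.5,0.006],[[0,0,0],0.5,0.006],[[0,0,0],0.5,0.006],[[0,0,0],0.5,0.006],[[0,0,0],0.5,0.006],[[0,0,0],0.5,0.006],[[0,0,0],0,0.006]]' | python3 shift.py; python3 -c "
from h import *
go((.564,-.1137),.107);print(arm.read_state()['torque'])"
```

```text
t: 46.15
tcp_pos: [0.5642, -0.1133, 0.1068]
tcp_rot: [[-0.766, 0.643, -0.001], [0.643, 0.766, -0.001], [0.0, -0.001, -1.0]]
contact_force: [-0.3, 4.6, 1.1]
opening: 0.0088
gripper_force: 60.1
tool d [-0.0001 -0.0005 -0.0002] head 2.443 tilt [-0.0006 -0.0007] q [ 0.62  0.76 -0.81  2.03  0.85  0.73  0.14]
[ 1.15063175  0.11273571 -0.03600832]
```

To row units: 0.1 rad is 0.5.

```bash
echo '[[[0,0,0],0.5,0.006],[[0,0,0],0.5,0.006],[[0,0,0],0.5,0.006],[[0,0,0],0.5,0.006],[[0,0,0],0.5,0.006],[[0,0,0],0.5,0.006],[[0,0,0],0.5,0.006],[[0,0,0],0.5,0.006]]' | python3 shift.py |grep -E "pos|cont|t:"; echo '[[[0,0,0],0.5,0.006],[[0,0,0],0.5,0.006],[[0,0,0],0.5,0.006],[[0,0,0],0.5,0.006],[[0,0,0],0.5,0.006],[[0,0,0],0.5,0.006],[[0,0,0],0.5,0.006],[[0,0,0],0,0.006]]' | python3 shift.py |grep -E "pos|cont|t:"; python3 -c "
from h import *
go((.564,-.113),.107)"
```

```text
t: 46.82
tcp_pos: [0.5649, -0.1129, 0.1068]
tcp_rot: [[-0.076, 0.997, 0.0], [0.997, 0.076, 0.0], [0.0, 0.0, -1.0]]
contact_force: [1.4, 5.2, 2.0]
t: 47.48
tcp_pos: [0.5656, -0.1131, 0.1068]
tcp_rot: [[0.585, 0.811, 0.001], [0.811, -0.585, -0.0], [0.001, 0.001, -1.0]]
contact_force: [3.7, 5.0, 0.9]
tool d [-0.0009 -0.0013 -0.0002] head 0.946 tilt [ 0.0014 -0.0003] q [ 0.38  0.66 -0.42  2.04  0.51  0.54 -1.03]
```

To row units: 0.1 rad is 0.5.

```bash
echo '[[[0,0,0],0.5,0.006],[[0,0,0],0.5,0.006],[[0,0,0],0.5,0.006],[[0,0,0],0.5,0.006],[[0,0,0],0.5,0.006],[[0,0,0],0,0.006],[[0,0,0],0,0.006]]' | python3 shift.py |grep -E "pos|rot|cont|t:"; echo '[[[0,0,0],0,0.014],[[0,0,0],0,0.025],[[0,0,0],0,0.025],[[0,0,-30],0,0.025],[[0,0,-30],0,0.025],[[0,0,-30],0,0.025],[[0,0,0],0,0.025],[[0,0,0],0,0.025]]' | python3 shift.py |grep -E "pos|cont|t:"; python3 -c "
from h import *
go(tr(-.099,0),.15)
s=arm.snapshot('wrist');cv2.imwrite('pics/w12.png',s['frame']);stripe(s,(200,360,150,300))
print(w2px(s,[[*tr(-.03,-.1195),.107]]))"
```

```text
t: 48.07
tcp_pos: [0.5659, -0.1135, 0.1068]
tcp_rot: [[0.899, 0.437, 0.002], [0.437, -0.899, -0.001], [0.001, 0.001, -1.0]]
contact_force: [5.7, 3.8, 0.8]
t: 48.73
tcp_pos: [0.5644, -0.115, 0.1975]
tcp_rot: [[0.902, 0.432, 0.0], [0.432, -0.902, -0.003], [-0.001, 0.003, -1.0]]
contact_force: [0.3, 0.7, -0.8]
tool d [-0.0691 -0.1191  0.0472] head 0.446 tilt [ 0.0005 -0.0026] q [ 0.35  0.52 -0.36  1.99  0.28  0.69 -1.31]
75 [276.46666667 182.08      ] mean [ 0.5913 -0.1012] len [0.0045 0.0099] heading 0.428 key 3.159
72 [276.  210.5] mean [ 0.5732 -0.1095] len [0.0023 0.02  ] heading 0.446 key 3.14
[[278.63127328 225.22344101]]
```

The key reads 3.14 rad. Now I go back to the folded grip.

```bash
echo '[[[-17.2,-29.7,0],0,0.03],[[-17.2,-29.7,0],0,0.03],[[-17.2,-29.7,0],0,0.03],[[-17.2,-29.7,0],0,0.03],[[0,0,0],-0.604,0.03],[[0,0,0],-0.604,0.03],[[0,0,0],-0.604,0.03],[[0,0,0],-0.604,0.03]]' | python3 shift.py >/dev/null; echo '[[[0,0,0],-0.604,0.03],[[0,0,0],-0.604,0.03],[[0,0,0],-0.604,0.03],[[0,0,0],-0.604,0.03],[[0,0,0],-0.604,0.03],[[0,0,0],-0.604,0.03],[[0,0,0],-0.604,0.03],[[0,0,0],-0.604,0.03]]' | python3 shift.py >/dev/null; echo '[[[0,0,0],-0.604,0.03],[[0,0,30],0,0.03],[[0,0,30],0,0.03],[[0,0,30],0,0.03],[[0,0,0],0,0.03],[[0,0,0],0,0.03]]' | python3 shift.py; python3 -c "
from h import *
go((.4515,-.0365),.0385)"
```

```text
t: 50.62
tcp_pos: [0.449, -0.0366, 0.1047]
tcp_rot: [[-0.433, 0.901, -0.007], [0.901, 0.433, -0.001], [0.002, -0.007, -1.0]]
contact_force: [-0.4, 0.2, 0.6]
opening: 0.0298
gripper_force: 0.0
tool d [-0.0012  0.0027  0.0662] head 2.019 tilt [-0.0072 -0.0013] q [ 0.38  0.61 -0.61  2.31  0.84  0.46 -0.48]
```

To row units: 0.02 m is 20, 0.015 m is 15, 0.01 rad is 0.05.

```bash
echo '[[[-0.5,1.5,20],0.05,0.03],[[0,0,20],0,0.03],[[0,0,15],0,0.03],[[0,0,0],0,0.03],[[0,0,0],0,0.03]]' | python3 shift.py|grep -E "pos|cont"; python3 -c "
from h import *
go((.4515,-.0365),.0385)"
```

```text
tcp_pos: [0.4522, -0.0367, 0.0519]
contact_force: [-0.2, 1.0, -0.0]
tool d [ 0.0005 -0.0005  0.0134] head 2.007 tilt [-0.002  -0.0021] q [ 0.25  0.69 -0.43  2.34  1.05  0.31 -0.68]
```

```bash
echo '[[[0,0,8],0,0.03],[[0,0,5],0,0.03],[[0,0,0],0,0.03],[[0,0,0],0,0.02],[[0,0,0],0,0.016],[[0,0,0],0,0.014],[[0,0,0],0,0.01],[[0,0,0],0,0.008]]' | python3 shift.py; echo '[[[0,0,0],0,0.008],[[0,0,0],0,0.008]]' | python3 shift.py; python3 -c "
from h import *
go((.4515,-.0365),.0385)"
```

```text
t: 51.7
tcp_pos: [0.4523, -0.0371, 0.0391]
tcp_rot: [[-0.422, 0.907, -0.001], [0.907, 0.422, -0.002], [-0.002, -0.001, -1.0]]
contact_force: [-1.4, -0.4, 10.3]
opening: 0.0141
gripper_force: 58.3
t: 51.87
tcp_pos: [0.4523, -0.0371, 0.0391]
tcp_rot: [[-0.422, 0.907, -0.001], [0.907, 0.422, -0.002], [-0.002, -0.001, -1.0]]
contact_force: [-0.6, 0.1, 10.6]
opening: 0.0134
gripper_force: 58.3
tool d [ 0.0009 -0.0005  0.0006] head 2.006 tilt [-0.0005 -0.0021] q [ 0.21  0.71 -0.37  2.35  1.12  0.27 -0.75]
```

To row units: -0.0098 m is -9.8, -0.0096 m is -9.6.

```bash
echo '[[[0,0.5,-9.5],0,0.008],[[0,1.5,-9.8],0,0.008],[[0,2.5,-9.6],0,0.008],[[0,3.4,-9.3],0,0.008],[[0,4.3,-8.9],0,0.008],[[0,5.2,-8.4],0,0.008]]' | python3 shift.py; echo '[[[0,6,-7.9],0,0.008],[[0,6.7,-7.2],0,0.008],[[0,7.4,-6.5],0,0.008],[[0,8,-5.8],0,0.008],[[0,8.6,-4.9],0,0.008],[[0,9,-4],0,0.008]]' | python3 shift.py; echo '[[[0,9.4,-3.1],0,0.008],[[0,9.7,-2.2],0,0.008],[[0,9.8,-1.2],0,0.008],[[0,9.9,-0.2],0,0.008],[[0,0,0],0,0.008],[[0,0,0],0,0.008]]' | python3 shift.py;python3 -c "
from h import *
go(tr(.003,0),.137)"
```

```text
t: 52.37
tcp_pos: [0.4673, -0.0301, 0.0944]
tcp_rot: [[-0.422, 0.907, -0.003], [0.907, 0.422, -0.002], [-0.001, -0.004, -1.0]]
contact_force: [0.8, -1.4, -5.4]
opening: 0.0139
gripper_force: 58.6
t: 52.87
tcp_pos: [0.5083, -0.0107, 0.1309]
tcp_rot: [[-0.422, 0.907, -0.004], [0.907, 0.422, -0.004], [-0.002, -0.005, -1.0]]
contact_force: [-6.5, -3.1, 15.7]
opening: 0.0136
gripper_force: 60.7
t: 53.37
tcp_pos: [0.5445, 0.0065, 0.138]
tcp_rot: [[-0.422, 0.906, -0.002], [0.906, 0.422, -0.003], [-0.002, -0.003, -1.0]]
contact_force: [-7.8, -2.3, 20.6]
opening: 0.0137
gripper_force: 61.5
tool d [ 0.0005 -0.0017  0.001 ] head 2.007 tilt [-0.002  -0.0029] q [ 0.36  0.65 -0.71  2.08  0.69  0.66 -0.38]
```

Units first: shifts go in mm and turns go in units of 0.2 rad. So 0.001 m is 1.

```bash
echo '[[[0,1,1],0,0.008],[[0,0,0],0,0.012],[[0,0,0],0,0.016],[[0,0,0],0,0.022],[[0,0,0],0,0.03],[[0,0,0],0,0.03]]' | python3 shift.py |grep -E "pos|cont"; echo '[[[0,0,-20],0,0.03],[[0,0,-40],0,0.03],[[0,0,-40],0,0.03],[[0,0,-40],0,0.03],[[0,-35,0],0,0.03],[[0,-35,0],0,0.03],[[0,0,0],0,0.03],[[0,0,0],0,0.03]]' | python3 shift.py |grep -E "pos|cont"; python3 -c "
from h import *
s=arm.snapshot('wrist');a=cv2.resize(s['frame'],(400,300))
for c,n in blue(s,60,3000): w=px2w(s,c,.016)[0];print(c,n,(RC.T@(w[:2]-T)).round(4))
print('grip expected',w2px(s,[[*tr(.003,0),.129]]))
b=cv2.resize(arm.snapshot('scene')['frame'][130:250,210:350],(400,343))[:300]
cv2.imwrite('pics/f.png',np.hstack([a,b]))
stripe(s,(0,560,0,420))"
```

```text
tcp_pos: [0.5459, 0.0069, 0.1355]
contact_force: [-0.4, 0.7, -0.1]
tcp_pos: [0.4811, -0.0238, 0.2758]
contact_force: [2.0, 0.5, -0.5]
[297.61 146.38] 110 [-0.0442  0.0362]
[334.25 175.23] 109 [0.     0.0017]
[298.03 194.2 ] 93 [-0.0431 -0.0213]
grip expected [[359.17325284 202.76403033]]
```

View pics/f.png

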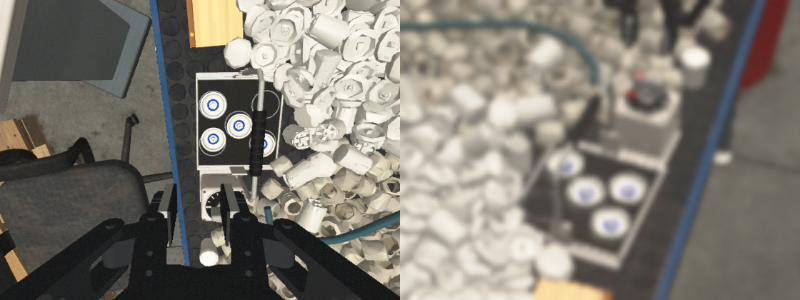

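The handle's grip is at about (358,203), matching the expected (359,203) for 1.60 rad. The caps are undisturbed, so I'm handing in.

```bash
python3 -c "
from cell import arm
print(arm.close_job())"
```

```text
the job is handed in; nothing more can be done
None
```

I moved all four caps into the tray stem up and apart, wound the timer to 40 minutes (key read 3.14 rad), swung the handle back upright (camera check matches 1.60 rad), and handed the job in; no verdict was returned.

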